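Put the setting masters back in their calibration case

ROBOT

A 7-joint arm with a two-finger parallel gripper is mounted at the origin on the work surface. World frame = base frame: x ahead of the robot, y to its left, z up, the work surface at z = 0. Lengths are in m, angles in rad, forces in N, time in s.
With the tool pointing down it reaches from about 0.425 to 0.875 m from the base axis. Payload 4.7 kg.
Tool frame: the origin (TCP) lies on the mounting face of the last link; the fingertips stand 182 mm ahead of it and the grasp point (between the pads) lies 164 mm ahead of it; z points along the fingers, y is the direction in which the jaws open and shut (so a half turn about z gives the same grasp; the last joint's range is limited). The gripper opens to 87 mm and grips with 3 to 60 N. Pads are 19 mm wide; open, the fingers measure 117 mm over their backs; the gripper's body (75 mm by 190 mm) begins 51 mm behind the grasp point.
Start: joints at [1.133, 0.321, -0.07, 1.45, 0.023, 1.371, -0.057], TCP at [0.284, -0.585, 0.405] pointing down, gripper open.
Joint ranges: [-2.86, 2.86], [-0.3, 2.09], [-1.38, 1.24], [0.06, 2.45], [-1.56, 4.7], [0.09, 2.05], [-2.69, 2.69]. Speed limits (rad/s): [2.57, 2.57, 3.14, 3.14, 3.14, 3.14, 3.14].

INTERFACE

Orientations are given as a rotation vector (axis times angle).
In Python, from bench import ctrl gives the robot as it stands. The module is installed in compiled form; this text tells all that it offers.
- The arm moves only by the tool play_rows, never from a script. Its argument "targets" is text: rows parted by semicolons, each of 7 numbers parted by spaces: the shift along the tool's x, y, z in cm, then the turn, a rotation vector about the tool's x, y, z in rad, then the opening, from -1 (shut) to 1 (fully open). In form: x y z ax ay az grip; .... A call has 1 to 20 rows; each row shifts and turns the pose as measured when the row begins, along the tool's axes as they then stand; what a row does not reach is not made up. A row lasts 1/8 s, in which the tool goes at most 62.5 mm and 10.7 degrees, less where a joint would pass 70% of its speed; a pose out of reach is approached as far as the arm can. A call is refused whole if a number of a shift passes 6.25 or a number of a turn 0.188, either way. A call with a gripper value outside its range is refused whole. The fingers move at their own pace and stop on an object; "newtons" is the grip in N (left out, the last holds). Time passes only in rows, so rows that do not move let the fingers close. It gives the time, the measured TCP pose, the force and the opening at its end, in the units of the state.
- ctrl.get_state(): the state, without advancing time (a new reading comes with each control period).
- ctrl.get_image(name): name is "side" or "top"; returns a dict with "pixels" (384x512x3 uint8, blue, green, red), "depth" (384x512 float32, m along the optical axis (not along the pixel's ray), 0 where there is no reading), "intrinsics" (3x3 intrinsics, pixels), "R" (3x3) and "t" (3): a world point X has camera coordinates R X + t. Camera axes: x right, y down, z forward; pixel columns grow to the right and rows downward; lengths in m; the calibration is good to about 2 mm. A picture is of the moment at which its call begins.
- ctrl.close_job(): hands the job in, once; it reports no verdict.
The state is a dict: "time": time; "joint_positions": joint angles; "qd": joint speeds; "joint_torque": joint torques, N m; "position": TCP position; "tool_rot": TCP orientation; "ft_force": force on the tool from outside, world axes, zero at the start; "torque": the same for the moment, N m; "grip_width": opening from 0.0 (shut) to 1.0 (fully open).
Only numpy, scipy, OpenCV 4.12 (cv2) and the standard library are available. Lean on these libraries where they do the work, as an engineer would, in place of code of your own. Each camera call takes 0.05 s, during which the arm holds its last target.

TASK

Put every setting master (the aluminium blocks and disc) that lies on the bench into its own recess in the open calibration case and press it down until it is flush with the liner. With all of them flush, lay the lid in the case's rim with its handle bar along the case's long side, press it fully down, and let go; leave the tape, bottle and caliper where they are.

Things in the scene. Friction and masses are not known exactly. Their poses are not given: they have to be found in the camera images.
- case: black plastic case fixed to the bench, 216 x 266 mm (x, y), y its long side; origin at the centre of its underside. Grey liner top 36 mm above the origin, with four recesses along the case's axes, each 3 mm wider per side than its master. A flared rim round the liner rises to 54 mm (inside 200 x 250 mm at the liner, 3 mm wider per side at the top)
- recess_long (a point): centre of the recess for the long block, 28 mm below the liner top; recess 116 mm along the case's y, 36 mm along x. In every recess a pad stands 14 mm above this point at first: a master set in stands 14 mm proud; about 11 N from above (its weight included) pushes it down to flush, and the pad stays where it is pushed
- recess_wide (a point): the same for the wide block; recess 90 mm along the case's y, 50 mm along its x
- recess_square (a point): the same for the square block; recess 66 x 66 mm, sides along the case's axes
- recess_disc (a point): the same for the disc; recess 66 mm across
- lid_home (a point): where the middle of the lid's underside is when fully down: centre of the case, 2 mm above the liner. Four small steel ledges in the liner's corners first carry the lid 8 mm above this; they go down together under about 12 N and stay down
- long_block: bare aluminium block 110 x 30 x 28 mm (x, y, z), about 0.25 kg; origin at the centre of its underside, x along its length; may be absent
- wide_block: bare aluminium block 84 x 44 x 28 mm (x, y, z), about 0.28 kg; origin at the centre of its underside, x along its length; may be absent
- square_block: bare aluminium block 60 x 60 x 28 mm, about 0.27 kg; origin at the centre of its underside; may be absent
- disc: bare aluminium disc, 60 mm across and 28 mm tall, about 0.22 kg; origin at the centre of its underside; may be absent
- lid: lift-off black plastic lid, lying on the bench: panel 194 x 244 x 6 mm (x, y, z), about 0.33 kg; origin at the centre of the panel's underside. An aluminium handle bar along its y over the middle: 16 mm thick (x), 100 mm long (y), 26 to 40 mm above the origin, on a post at each end (free between 38 mm either side of the middle)
- lid_handle (a point): middle of the top of the lid's handle bar, 40 mm above the lid's underside
- tape: bystander: roll of tape, 90 mm across, 48 mm tall; leave alone
- spray: bystander: white bottle, 56 mm across, 150 mm tall; leave alone
- caliper: bystander: caliper lying flat, 200 mm long (y); leave alone

How it is judged:
By the outcome, as a careful person would: the job done as asked, in the order asked, and still so for the second after the job is handed in, with the robot touching nothing.
Of long_block, wide_block, square_block, disc only 3 to 4 are there at a start; the rules pass over those that are not, and their reading is None.
At some moment in a run one of long_block, wide_block, square_block, disc may be knocked a few centimetres aside while the robot is not near it.
Once in a run the grip may slacken for a moment while it holds something.
It also fails if it takes over 210 s, if anything falls off the work surface, if the arm or the gripper's body presses on something with over 40 N, if the wrist force passes 120 N, or if a joint passes its speed limit or range.

## Working session

There is one attempt and no reset: what is moved stays moved. The work goes in short steps, Python scripts to look and compute and a tool call to move; the robot and the scene stay as the last step left them, time stands still between calls to the robot, and variables do not carry over. Pictures are saved under pics/ and viewed, and the job is handed in when it is done.

Besides the shell and the picture viewer there is one more tool, called after "Emit:" by a JSON object that holds its "method" and its "body". play_rows: Moves the arm, as the interface text tells. Its arguments: {"type":"object","properties":{"targets":{"type":"string"},"newtons":{"type":"number"}},"required":["targets"]}

```bash
mkdir -p pics; cat > h.py <<'E'
import numpy as np, cv2
from bench import ctrl
from scipy.spatial.transform import Rotation as Ro
def snap(n,f):
    im=ctrl.get_image(n); cv2.imwrite('pics/'+f+'.png',im['pixels']); np.savez('pics/'+f+'.npz',**im); return im
def load(f): return np.load('pics/'+f+'.npz')
def pt(im,u,v,z=None):
    K=im['intrinsics'];R=im['R'];t=im['t']
    d=R.T@np.linalg.inv(K)@np.array([u,v,1.]); c=-R.T@t
    if z is None:
        D=im['depth'][int(round(v)),int(round(u))]; return c+d*D
    return c+d*(z-c[2])/d[2]
def cloud(im):
    K=im['intrinsics'];D=im['depth'];v,u=np.mgrid[:D.shape[0],:D.shape[1]]
    p=np.stack([(u-K[0,2])/K[0,0]*D,(v-K[1,2])/K[1,1]*D,D],-1)
    return (p-im['t'])@im['R']
def st():
    s=ctrl.get_state(); print(s['time'],np.round(s['position'],4),np.round(s['tool_rot'],3),np.round(s['ft_force'],1),s['grip_width'],np.round(s['joint_positions'],2)); print(np.round(Ro.from_rotvec(s['tool_rot']).as_matrix(),3)); return s
E
python3 - <<'E'
from h import *
st()
for n in ('side','top'):
    im=snap(n,n+'0'); print(im['intrinsics'],im['R'],im['t'], -im['R'].T@im['t'])
E
```

```text
0.0 [ 0.2837 -0.5846  0.4037] [-3.06e+00 -7.03e-01  1.00e-03] [-0.1  0.   0.2] 1.0025694310915398 [ 1.13  0.32 -0.07  1.45  0.02  1.37 -0.06]
[[ 0.9    0.437 -0.001]
 [ 0.437 -0.9    0.002]
 [-0.    -0.002 -1.   ]]
[[496.03547841   0.         262.29766395]
 [  0.         496.03547841 189.5029745 ]
 [  0.           0.           1.        ]] [[-0.85959586 -0.51097367 -0.00092746]
 [-0.38250343  0.64467555 -0.66187956]
 [ 0.33880094 -0.56859418 -0.74960962]] [0.5334942  0.26999133 1.29535816] [0.12299345 0.83507779 1.15020948]
[[381.95272864   0.         258.4898853 ]
 [  0.         381.95272864 189.26527208]
 [  0.           0.           1.        ]] [[ 0.01441701 -0.99986555  0.00781198]
 [-0.98355797 -0.01558758 -0.17991872]
 [ 0.1800163  -0.00508965 -0.98365046]] [-0.02379515  0.6035163   1.09525041] [ 0.3967734  -0.00881015  1.18611334]
```

View pics/side0.png

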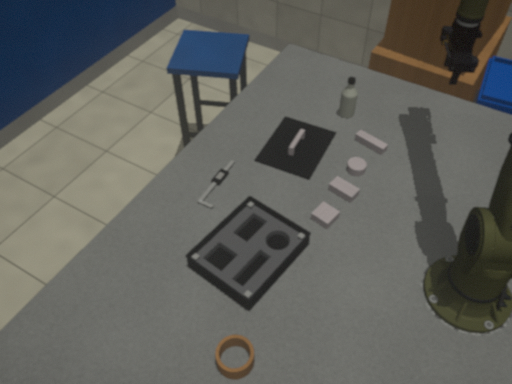

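View pics/top0.png

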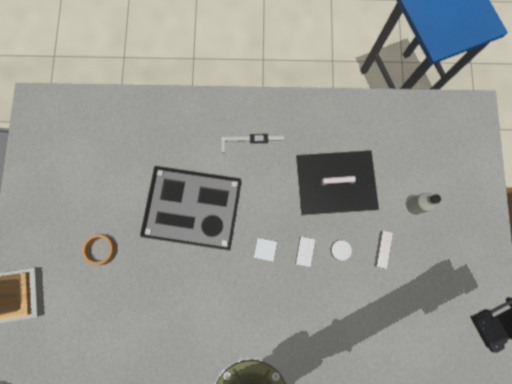

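All four masters are there. In the top view the case is at about (191,207), the square block at (265,250), the wide block at (306,251), the disc at (342,250), the long block at (384,250) and the lid at (338,182). I'll enlarge these next.

```bash
python3 - <<'E'
from h import *
im=load('top0');p=im['pixels']
a=cv2.resize(p[155:260,130:255],None,fx=6,fy=5.7,interpolation=cv2.INTER_CUBIC);cv2.imwrite('pics/c1.png',cv2.resize(p[158:258,135:250],None,fx=6,fy=6,interpolation=cv2.INTER_CUBIC))
cv2.imwrite('pics/c2.png',cv2.resize(p[225:280,245:400],None,fx=5,fy=5,interpolation=cv2.INTER_CUBIC))
s=load('side0')['pixels']
cv2.imwrite('pics/c3.png',cv2.resize(s[120:235,300:395],None,fx=5,fy=5,interpolation=cv2.INTER_CUBIC))
cv2.imwrite('pics/c4.png',cv2.resize(s[190:310,180:320],None,fx=5,fy=5,interpolation=cv2.INTER_CUBIC)[:600])
# rough depth heights
T=load('top0');C=cloud(T);S=load('side0');CS=cloud(S)
for u,v in [(265,250),(306,251),(342,250),(384,250),(310,165),(338,181),(191,200),(153,168),(300,300),(175,190)]: print('top',u,v,C[v,u].round(4))
for u,v in [(326,214),(344,187),(356,166),(371,141),(280,160),(297,142),(250,250),(400,250)]: print('side',u,v,CS[v,u].round(4))
E
```

```text
top 265 250 [ 0.4241 -0.037   0.0258]
top 306 251 [ 0.423  -0.1604  0.024 ]
top 342 250 [ 0.4274 -0.2675  0.0304]
top 384 250 [ 0.4293 -0.3948  0.0265]
top 310 165 [ 0.694  -0.1778  0.0052]
top 338 181 [ 0.6363 -0.2584  0.0392]
top 191 200 [0.5706 0.1897 0.0374]
top 153 168 [ 0.6775  0.3219 -0.0007]
top 300 300 [ 0.278  -0.1445 -0.0008]
top 175 190 [0.604  0.244  0.0187]
side 326 214 [ 0.4234 -0.0286  0.0284]
side 344 187 [ 0.4217 -0.1489  0.0306]
side 356 166 [ 0.4266 -0.2504  0.0292]
side 371 141 [ 0.4301 -0.3809  0.03  ]
side 280 160 [ 0.6564 -0.1728  0.0051]
side 297 142 [ 0.6361 -0.2489  0.0333]
side 250 250 [0.5428 0.1959 0.0382]
side 400 250 [ 0.1972 -0.0406 -0.001 ]
```

View pics/c1.png

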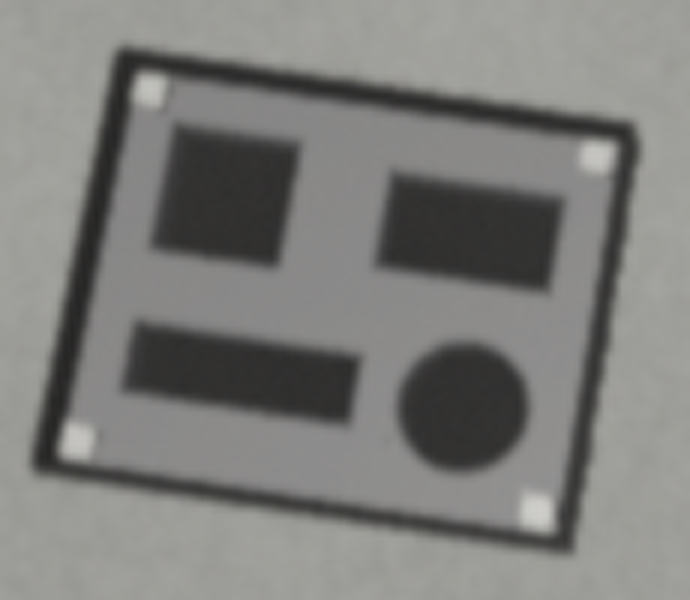

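View pics/c2.png

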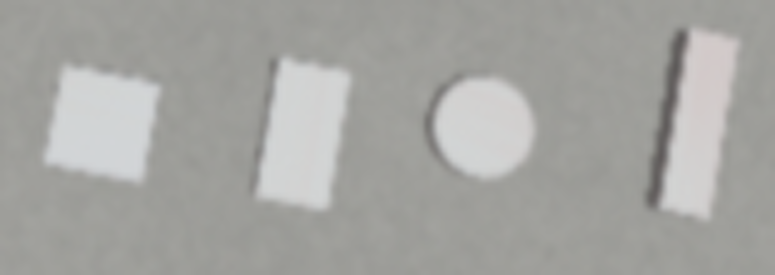

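View pics/c3.png

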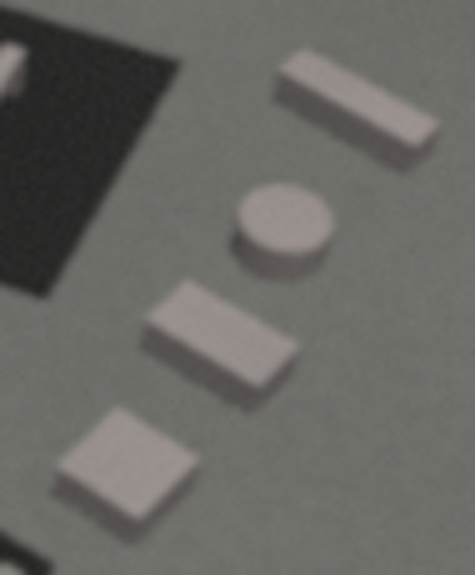

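View pics/c4.png

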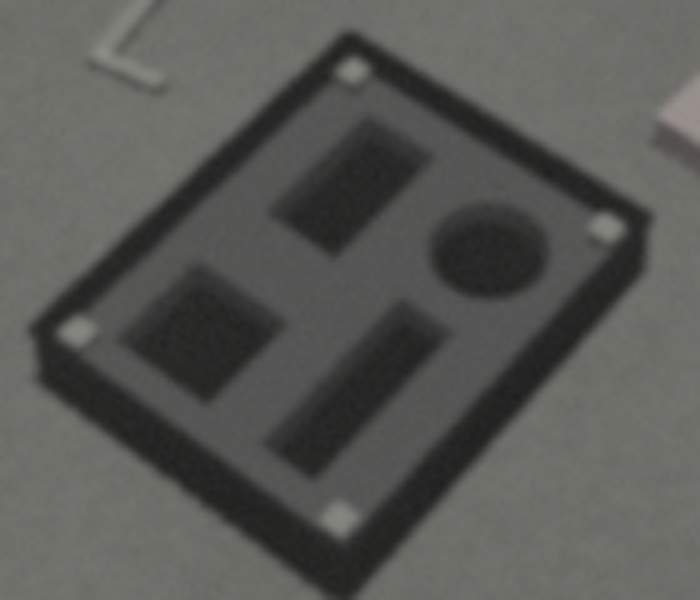

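```bash
cat > m1.py <<'E'
from h import *
T=load('top0');S=load('side0')
def o(off,f,L): return [((x+.5)/f-.5+off[0],(y+.5)/f-.5+off[1]) for x,y in L]
def ray(im,u,v):
    d=im['R'].T@np.linalg.inv(im['intrinsics'])@np.array([u,v,1.]); return -im['R'].T@im['t'], d/np.linalg.norm(d)
def tri(a,b):
    (c1,d1),(c2,d2)=ray(T,*a),ray(S,*b)
    A=np.stack([d1,-d2],1); k=np.linalg.lstsq(A,c2-c1,rcond=None)[0]
    p,q=c1+k[0]*d1,c2+k[1]*d2; return (p+q)/2,np.linalg.norm(p-q)
D={'rsq':[o((135,158),6,[(174,126),(301,143),(277,266),(151,248)]),o((180,190),5,[(200,262),(286,323),(207,404),(118,335)]),.036],
'rwi':[o((135,158),6,[(393,172),(564,198),(548,292),(376,267)]),o((180,190),5,[(367,117),(434,156),(335,258),(268,212)]),.036],
'rlo':[o((135,158),6,[(135,321),(362,354),(350,424),(121,391)]),o((180,190),5,[(404,298),(455,332),(312,480),(262,443)]),.036],
'rdi':[o((135,158),6,[(463,407)]),o((180,190),5,[(488,250)]),.036],
'led':[o((135,158),6,[(150,90),(598,156),(537,511),(76,441)]),o((180,190),5,[(353,71),(606,228),(340,519),(78,331)]),.046],
'sq':[o((245,225),5,[(65,66),(160,85),(143,182),(45,163)]),o((300,120),5,[(119,406),(200,461),(137,522),(56,465)]),.028],
'wi':[o((245,225),5,[(281,58),(351,73),(328,210),(255,196)]),o((300,120),5,[(188,281),(299,348),(262,389),(145,319)]),.028],
'di':[o((245,225),5,[(485,128)]),o((300,120),5,[(285,218)]),.028],
'lo':[o((245,225),5,[(690,28),(740,38),(710,219),(660,208)]),o((300,120),5,[(302,48),(438,127),(418,150),(277,72)]),.028]}
for k,(a,b,z) in D.items():
    ct,cs=np.mean(a,0),np.mean(b,0)
    print(k,'tri',tri(ct,cs)[0].round(4),'gap %.4f'%tri(ct,cs)[1],'top',pt(T,*ct,z).round(4)[:2],'side',pt(S,*cs,z).round(4)[:2])
    if len(a)==4:
        for im,c in((T,a),(S,b)):
            P=np.array([pt(im,*x,z)[:2] for x in c]); e=np.roll(P,-1,0)-P
            print('   ',np.linalg.norm(e,axis=1).round(4),(np.degrees(np.arctan2(e[:,1],e[:,0]))%90).round(1))
E
python3 m1.py
python3 - <<'E'
from h import *
p=load('top0')['pixels'];s=load('side0')['pixels']
cv2.imwrite('pics/c5.png',cv2.resize(p[140:225,285:390],None,fx=6,fy=6,interpolation=cv2.INTER_CUBIC))
cv2.imwrite('pics/c6.png',cv2.resize(s[110:185,250:345],None,fx=6,fy=6,interpolation=cv2.INTER_CUBIC))
E
```

```text
rsq tri [0.6021 0.2498 0.0336] gap 0.0031 top [0.6001 0.2487] side [0.6026 0.2514]
    [0.0658 0.0643 0.0647 0.0638] [83.2 81.9 82.7 82.9]
    [0.0629 0.0644 0.066  0.063 ] [81.2 82.7 80.  79.9]
rwi tri [0.5856 0.1248 0.0316] gap 0.0033 top [0.5833 0.1237] side [0.5854 0.1279]
    [0.0884 0.0489 0.0882 0.0495] [82.1 82.1 82.6 82.4]
    [0.0477 0.0894 0.0492 0.0868] [84.3 83.  81.2 82. ]
rlo tri [0.512 0.237 0.032] gap 0.0030 top [0.5102 0.2356] side [0.5121 0.2394]
    [0.1159 0.0355 0.1163 0.0357] [82.6 82.8 82.7 82.3]
    [0.0351 0.1169 0.0343 0.1164] [82.  81.3 81.2 81.7]
rdi tri [0.4965 0.125  0.0335] gap 0.0036 top [0.4946 0.1241] side [0.4974 0.1271]
led tri [0.5498 0.1886 0.037 ] gap 0.0043 top [0.5465 0.1863] side [0.5485 0.1943]
    [0.2307 0.1806 0.231  0.1802] [82.4 81.9 82.3 81.8]
    [0.1801 0.2295 0.1807 0.2297] [82.2 82.3 82.2 82.2]
sq tri [ 0.4277 -0.0372  0.0238] gap 0.0036 top [ 0.4259 -0.0377] side [ 0.4283 -0.0334]
    [0.0583 0.0583 0.0595 0.0588] [79.6 80.3 80.  79.1]
    [0.0604 0.0601 0.0601 0.0601] [77.  78.5 76.9 78.8]
wi tri [ 0.4227 -0.1582  0.0234] gap 0.0023 top [ 0.4216 -0.1579] side [ 0.4226 -0.1537]
    [0.043  0.0825 0.0441 0.0835] [78.8 79.7 80.1 79. ]
    [0.0827 0.0418 0.0857 0.0432] [78.7 81.9 79.7 77.9]
di tri [ 0.4288 -0.2666  0.0261] gap 0.0041 top [ 0.4268 -0.2668] side [ 0.4302 -0.2639]
lo tri [ 0.433  -0.3979  0.0218] gap 0.0027 top [ 0.4316 -0.3963] side [ 0.4326 -0.3906]
    [0.0306 0.1102 0.0302 0.1097] [79.5 77.9 78.5 78.1]
    [0.1106 0.0273 0.1114 0.0312] [76.3 83.2 78.4 81.1]
```

View pics/c5.png

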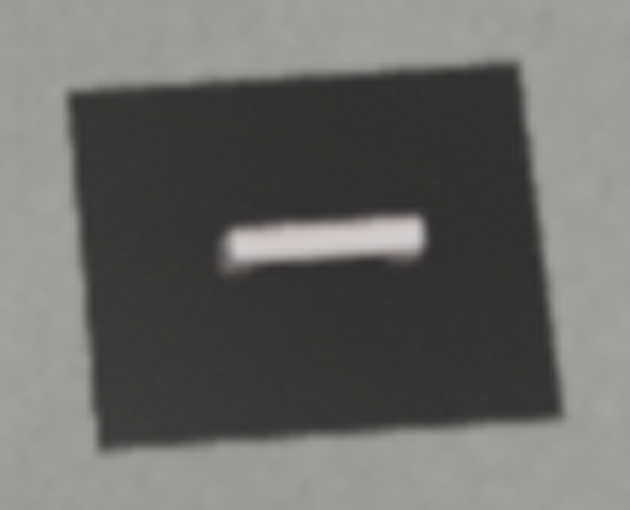

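View pics/c6.png

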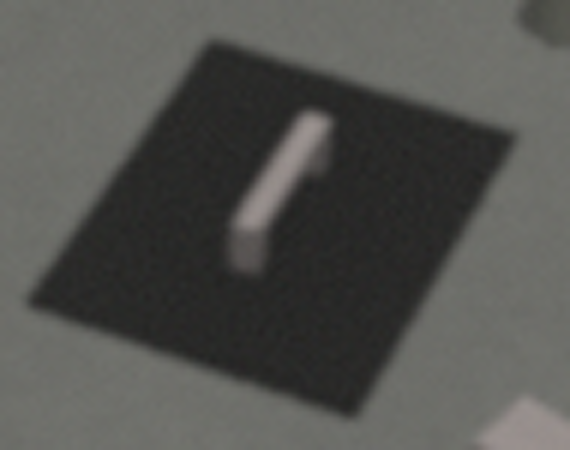

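The top-view and side-view displacements from block to recess agree to 1–2 mm. Absolute heights read 3–4 mm low, a calibration bias. Next come the lid fit and a planning helper.

```bash
cat >> h.py <<'E'
def plan(x,y,yaw=None,tipz=None):
    """needed shift in tool axes (cm) at present orientation, and z-turn; yaw = world angle (deg) of tool y, mod 180"""
    s=st(); R=Ro.from_rotvec(s['tool_rot']).as_matrix(); p=s['position']
    cur=np.degrees(np.arctan2(R[1,1],R[0,1])); 
    tip=p+R[:,2]*.182
    if yaw is None: d=0
    else: d=(yaw-cur+90)%180-90
    # target orientation: exactly down
    yt=np.radians(cur+d); Y=np.array([np.cos(yt),np.sin(yt),0]);Z=np.array([0,0,-1.]);X=np.cross(Y,Z)
    Rt=np.stack([X,Y,Z],1); rv=Ro.from_matrix(R.T@Rt).as_rotvec()
    tz=tip[2] if tipz is None else tipz
    w=np.array([x,y,tz+.182])-p
    print('tip',tip.round(4),'yawY %.2f'%cur,'turn(tool rv)',rv.round(4),'shift now-axes cm',(R.T@w*100).round(2),'shift after turn cm',(Rt.T@w*100).round(2))
E
cat >> m1.py <<'E'
print('LID')
a=o((285,140),6,[(68,92),(520,63),(562,416),(100,450)]);b=o((250,110),6,[(213,38),(517,134),(355,418),(28,300)])
ct,cs=np.mean(a,0),np.mean(b,0)
print('tri',tri(ct,cs),pt(T,*ct,.006),pt(S,*cs,.006))
for im,c in((T,a),(S,b)):
    P=np.array([pt(im,*x,.006)[:2] for x in c]); e=np.roll(P,-1,0)-P
    print('   ',P.mean(0),np.linalg.norm(e,axis=1).round(4),(np.degrees(np.arctan2(e[:,1],e[:,0]))%90).round(1))
a=o((285,140),6,[(327,240)])[0];b=o((250,110),6,[(281,172)])[0]
print('handle',tri(a,b),pt(T,*a,.04),pt(S,*b,.04))
E
python3 m1.py | tail -5; python3 -c "
from h import *
plan(.427,-.0357,-11,.12)"
```

```text
LID
tri (array([ 0.64327804, -0.26279647, -0.0032176 ]), np.float64(0.003752055738293905)) [ 0.63956821 -0.26136413  0.006     ] [ 0.64097708 -0.25365995  0.006     ]
    [ 0.64094248 -0.26150436] [0.2428 0.1905 0.2414 0.192 ] [4.7 4.4 5.1 4.8]
    [ 0.6430729  -0.25885633] [0.1908 0.2446 0.1925 0.2426] [4.5 5.  3.9 4.6]
handle (array([ 0.64343452, -0.26217563,  0.03541437]), np.float64(0.003726798281701129)) [ 0.64065523 -0.26169704  0.04      ] [ 0.64315178 -0.25731605  0.04      ]
0.1 [ 0.2837 -0.5846  0.4038] [-3.06e+00 -7.03e-01  1.00e-03] [ 0.2 -0.5 -0. ] 0.998288417361464 [ 1.13  0.32 -0.07  1.45  0.02  1.37 -0.06]
[[ 0.9    0.437 -0.001]
 [ 0.437 -0.9    0.002]
 [-0.    -0.002 -1.   ]]
tip [ 0.2835 -0.5843  0.2218] yawY -64.11 turn(tool rv) [-1.60e-03 -8.00e-04 -9.27e-01] shift now-axes cm [ 36.86 -43.11  10.25] shift after turn cm [56.62  3.6  10.18]
```

Emit:
{"method": "play_rows", "body": {"targets": "0 0 0 0 0 -0.185 1;0 0 0 0 0 -0.185 1;0 0 0 0 0 -0.185 1;0 0 0 0 0 -0.185 1;0 0 0 0 0 -0.185 1;5 0.3 0 0 0 0 1;5 0.3 0 0 0 0 1;5 0.3 0 0 0 0 1;5 0.3 0 0 0 0 1;5 0.3 0 0 0 0 1;5 0.3 0 0 0 0 1;5 0.3 0 0 0 0 1;5 0.3 0 0 0 0 1", "newtons": 30}}

```text
time: 1.72
position: [0.3779, -0.1856, 0.3983]
tool_rot: [-2.406, -1.999, -0.002]
ft_force: [-0.0, 0.6, 0.5]
grip_width: 1.004
```

```bash
python3 -c "
from h import *
plan(.427,-.0357,-11,.12)"
```

```text
1.725 [ 0.3779 -0.1856  0.3983] [-2.406e+00 -1.999e+00 -2.000e-03] [-0.   0.6  0.5] 1.0038304366661148 [ 0.95 -0.16 -0.49  1.96 -0.08  1.33  0.3 ]
[[ 0.183  0.983 -0.008]
 [ 0.983 -0.183  0.011]
 [ 0.009 -0.01  -1.   ]]
tip [ 0.3765 -0.1837  0.2163] yawY -10.54 turn(tool rv) [-0.0096 -0.0092  0.008 ] shift now-axes cm [15.55  2.17  9.76] shift after turn cm [15.66  1.95  9.63]
```

Emit:
{"method": "play_rows", "body": {"targets": "5 0.7 1 -0.005 -0.005 0.004 1;5 0.7 2 -0.005 -0.005 0.004 1;4.5 0.7 2 0 0 0 1;1 0 2 0 0 0 1;0 0 2 0 0 0 1;0 0 0 0 0 0 1"}}

```text
time: 2.48
position: [0.4279, -0.0271, 0.3061]
tool_rot: [2.412, 2.006, -0.002]
ft_force: [0.5, -0.1, -1.0]
grip_width: 1.001
```

```bash
python3 -c "
from h import *
plan(.427,-.0357,-11,.018)
T=snap('top','top1');S=snap('side','side1')
cv2.imwrite('pics/d1.png',cv2.resize(T['pixels'][190:300,200:420],None,fx=3.5,fy=3.5,interpolation=cv2.INTER_CUBIC))
cv2.imwrite('pics/d2.png',cv2.resize(S['pixels'][100:260,260:420],None,fx=3.7,fy=3.7,interpolation=cv2.INTER_CUBIC))"
```

```text
2.475 [ 0.4279 -0.0271  0.3061] [ 2.412e+00  2.006e+00 -2.000e-03] [ 0.5 -0.1 -1. ] 1.0007837731343547 [ 0.8  -0.07 -0.76  2.07 -0.05  1.12 -0.13]
[[ 0.182  0.983  0.002]
 [ 0.983 -0.182 -0.004]
 [-0.004  0.002 -1.   ]]
tip [ 0.4282 -0.0278  0.1241] yawY -10.51 turn(tool rv) [0.0024 0.0035 0.0085] shift now-axes cm [-0.82  0.04 10.62] shift after turn cm [-0.86  0.07 10.61]
```

View pics/d1.png

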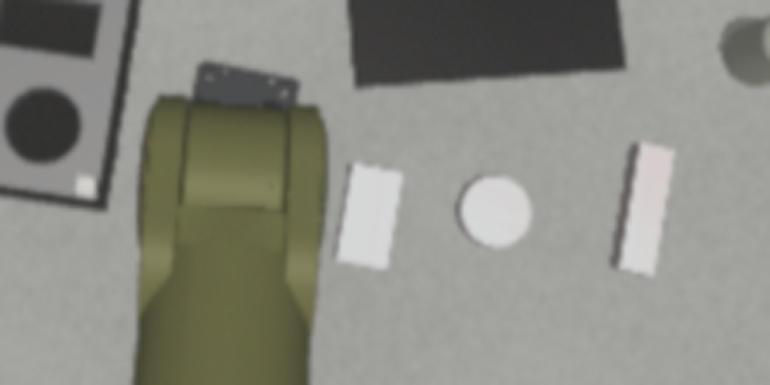

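View pics/d2.png

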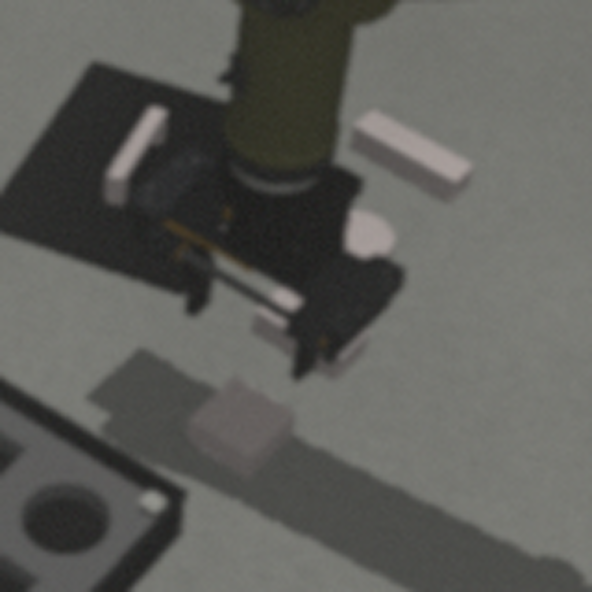

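```bash
cat >> h.py <<'E'
def proj(im,X):
    c=im['R']@np.asarray(X)+im['t']; q=im['intrinsics']@c; return q[:2]/q[2]
E
python3 -c "
from h import *
S=load('side1')
t=np.array([.4282,-.0278,.1241]);Y=np.array([.983,-.182,0])
for k in (-.051,.051,-.0435,.0435,0): print(k,((proj(S,t+Y*k)+.5-[260,100])*3.7-.5).round(1))"
```

```text
-0.051 [308.  375.4]
0.051 [196.8 307.3]
-0.0435 [299.6 370.2]
0.0435 [204.8 312.2]
0 [251.5 340.8]
```

Emit:
{"method": "play_rows", "body": {"targets": "-0.8 0 2 0.002 0.003 0.008 1;0 0 3 0 0 0 1;0 0 2.5 0 0 0 1;0 0 1.5 0 0 0 1;0 0 0 0 0 0 1"}}

```text
time: 3.2
position: [0.4309, -0.0386, 0.2207]
tool_rot: [2.421, 1.983, 0.011]
ft_force: [1.2, -0.3, 0.3]
grip_width: 0.998
```

```bash
python3 -c "
from h import *
plan(.427,-.0357,-11,.017)"
```

```text
3.2 [ 0.4309 -0.0386  0.2207] [2.421 1.983 0.011] [ 1.2 -0.3  0.3] 0.9984462023968232 [ 0.78  0.09 -0.77  2.15  0.08  0.91 -0.24]
[[ 0.197  0.98   0.013]
 [ 0.98  -0.197 -0.006]
 [-0.003  0.014 -1.   ]]
tip [ 0.4334 -0.0396  0.0387] yawY -11.36 turn(tool rv) [ 0.0141  0.0029 -0.0062] shift now-axes cm [ 0.22 -0.48  2.16] shift after turn cm [ 0.21 -0.44  2.17]
```

Emit:
{"method": "play_rows", "body": {"targets": "0.2 -0.4 0.7 0.014 0.003 -0.006 1;0 0 0.7 0 0 0 1;0 0 0.7 0 0 0 1;0 0 0 0 0 0 1"}}

```text
time: 3.7
position: [0.4285, -0.036, 0.2004]
tool_rot: [2.422, 1.996, 0.002]
ft_force: [-0.9, 0.7, 0.0]
grip_width: 0.996
```

```bash
python3 -c "
from h import *
plan(.427,-.0357,-11,.017)"
```

```text
3.7 [ 0.4285 -0.036   0.2004] [2.422e+00 1.996e+00 2.000e-03] [-0.9  0.7  0. ] 0.995934468784675 [ 0.77  0.13 -0.77  2.17  0.12  0.88 -0.26]
[[ 0.191  0.982  0.003]
 [ 0.982 -0.191 -0.001]
 [-0.001  0.003 -1.   ]]
tip [ 0.4291 -0.0362  0.0184] yawY -11.02 turn(tool rv) [ 0.003   0.0005 -0.0003] shift now-axes cm [-0.   -0.16  0.14] shift after turn cm [-0.   -0.16  0.14]
```

Good. Close the jaws, then lift.

Emit:
{"method": "play_rows", "body": {"targets": "0 -0.1 0.15 0 0 0 0.5;0 0 0 0 0 0 -1;0 0 0 0 0 0 -1;0 0 0 0 0 0 -1;0 0 0 0 0 0 -1;0 0 0 0 0 0 -1;0 0 0 0 0 0 -1;0 0 -2 0 0 0 -1;0 0 -4 0 0 0 -1;0 0 -4 0 0 0 -1", "newtons": 40}}

```text
time: 4.95
position: [0.4248, -0.0357, 0.2975]
tool_rot: [-2.419, -1.995, 0.005]
ft_force: [0.3, -1.0, -2.9]
grip_width: 0.68
```

```bash
python3 -c "
from h import *
plan(.601,.250,-7.6,.12)"
```

```text
4.95 [ 0.4248 -0.0357  0.2975] [-2.419 -1.995  0.005] [ 0.3 -1.  -2.9] 0.6804782883508746 [ 0.83 -0.06 -0.77  2.08 -0.05  1.11 -0.12]
[[ 0.19   0.982 -0.007]
 [ 0.982 -0.19   0.003]
 [ 0.001 -0.007 -1.   ]]
tip [ 0.4236 -0.0352  0.1155] yawY -10.97 turn(tool rv) [-0.007  -0.0016 -0.0588] shift now-axes cm [31.4  11.86 -0.49] shift after turn cm [30.65 13.69 -0.45]
```

Emit:
{"method": "play_rows", "body": {"targets": "4 1.5 -0.3 -0.003 0 -0.03 -1;4 1.6 -0.2 -0.003 0 -0.03 -1;4 1.6 0 0 0 0 -1;4 1.6 0 0 0 0 -1;4 1.7 0 0 0 0 -1;4 1.7 0 0 0 0 -1;3 1.7 0 0 0 0 -1;3 1.5 0 0 0 0 -1;0.5 0.5 0 0 0 0 -1;0 0 0 0 0 0 -1"}}

```text
time: 6.2
position: [0.6066, 0.2505, 0.2979]
tool_rot: [2.369, 2.06, -0.013]
ft_force: [-0.3, -0.4, -3.6]
grip_width: 0.684
```

```bash
python3 -c "
from h import *
plan(.601,.250,-7.6,.08)"
```

```text
6.2 [0.6066 0.2505 0.2979] [ 2.369  2.06  -0.013] [-0.3 -0.4 -3.6] 0.6844727787332419 [ 0.2   0.55 -0.86  1.54  0.43  1.26 -0.87]
[[ 0.139  0.99  -0.005]
 [ 0.99  -0.139 -0.007]
 [-0.008 -0.004 -1.   ]]
tip [0.6057 0.2493 0.1159] yawY -7.98 turn(tool rv) [-0.0043  0.0076 -0.0067] shift now-axes cm [-0.1  -0.53  3.59] shift after turn cm [-0.13 -0.55  3.59]
```

Emit:
{"method": "play_rows", "body": {"targets": "-0.1 -0.5 1.5 -0.004 0.007 -0.006 -1;0 0 1.2 0 0 0 -1;0 0 0.8 0 0 0 -1;0 0 0 0 0 0 -1;0 0 0 0 0 0 -1"}}

```text
time: 6.82
position: [0.6002, 0.246, 0.2593]
tool_rot: [2.366, 2.063, -0.007]
ft_force: [0.4, 0.7, -2.9]
grip_width: 0.689
```

```bash
python3 -c "
from h import *
plan(.601,.250,-7.6,.08)
T=snap('top','top2');S=snap('side','side2')
cv2.imwrite('pics/e1.png',cv2.resize(T['pixels'][150:260,120:260],None,fx=5,fy=5,interpolation=cv2.INTER_CUBIC))
cv2.imwrite('pics/e2.png',cv2.resize(S['pixels'][180:310,170:330],None,fx=4.6,fy=4.6,interpolation=cv2.INTER_CUBIC))"
```

```text
6.825 [0.6002 0.246  0.2593] [ 2.366  2.063 -0.007] [ 0.4  0.7 -2.9] 0.6888295609115318 [ 0.2   0.57 -0.85  1.59  0.45  1.19 -0.88]
[[ 0.136  0.991 -0.002]
 [ 0.991 -0.136 -0.004]
 [-0.005 -0.002 -1.   ]]
tip [0.5998 0.2452 0.0773] yawY -7.83 turn(tool rv) [-0.0016  0.0046 -0.004 ] shift now-axes cm [ 0.41  0.03 -0.27] shift after turn cm [ 0.41  0.03 -0.27]
```

View pics/e1.png

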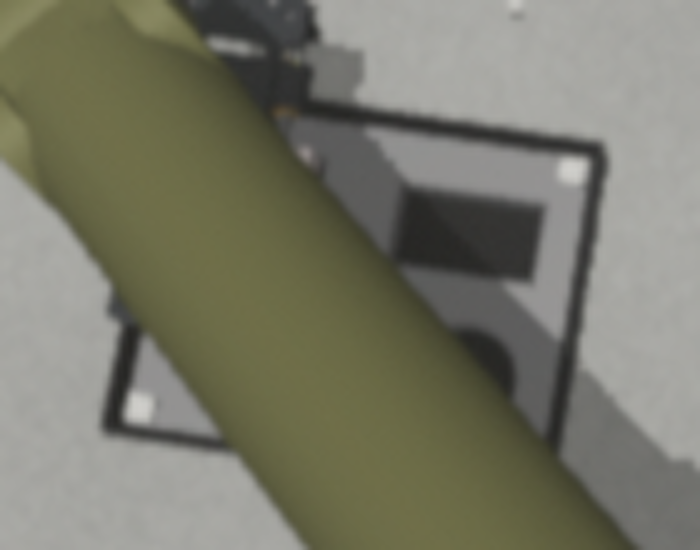

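View pics/e2.png

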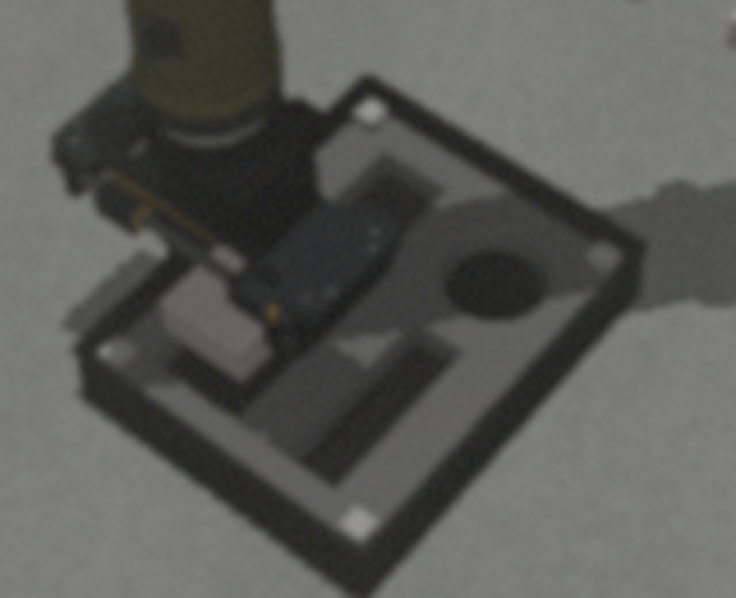

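```bash
python3 -c "
from h import *
S=load('side2')
X=np.array([.136,.991,0]);Y=np.array([.991,-.136,0]);c=np.array([.5998,.2452,0])
for z in (.060,.088):
  for a,b in ((-1,1),(-1,-1),(1,1)):
    print(z,a,b,((proj(S,c+Y*a*.03+X*b*.03+[0,0,z])+.5-[170,180])*4.6-.5).round(1))
# recess corner prediction
c=np.array([.6013,.25,.036]);
for a,b in ((-1,1),(-1,-1),(1,1)): print('rec',((proj(S,c+Y*a*.033+X*b*.033)+.5-[170,180])*4.6-.5).round(1))
I=S['pixels'][235:275,195:250]
cv2.imwrite('pics/e3.png',cv2.resize(I,None,fx=12,fy=12,interpolation=cv2.INTER_CUBIC))
"
```

```text
0.06 -1 1 [244.2 383.5]
0.06 -1 -1 [313.3 314.6]
0.06 1 1 [166.  328.4]
0.088 -1 1 [241.2 355.7]
0.088 -1 -1 [311.4 286.3]
0.088 1 1 [161.7 300.2]
rec [240.4 418. ]
rec [315.5 342.2]
rec [155.4 357.4]
```

View pics/e3.png

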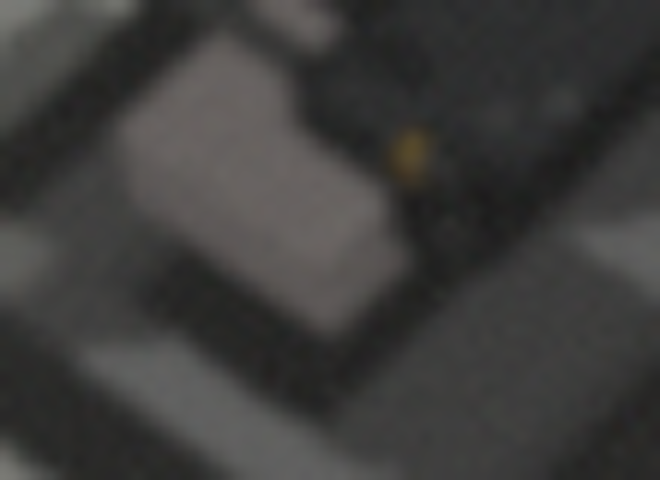

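Emit:
{"method": "play_rows", "body": {"targets": "0.35 0.1 0 -0.001 0.004 -0.004 -1;0 0 0.4 0 0 0 -1;0 0 0.5 0 0 0 -1;0 0 0 0 0 0 -1"}}

```text
time: 7.42
position: [0.602, 0.2502, 0.2505]
tool_rot: [2.363, 2.07, 0.001]
ft_force: [0.3, -0.0, -1.8]
grip_width: 0.683
```

```bash
python3 -c "
from h import *
plan(.601,.249,-7.6,.05)"
```

```text
7.425 [0.602  0.2502 0.2505] [2.363e+00 2.070e+00 1.000e-03] [ 0.3 -0.  -1.8] 0.6832285613106527 [ 0.19  0.59 -0.84  1.59  0.46  1.17 -0.88]
[[ 0.132  0.991  0.001]
 [ 0.991 -0.132  0.   ]
 [ 0.001  0.001 -1.   ]]
tip [0.6021 0.2503 0.0685] yawY -7.56 turn(tool rv) [ 0.0007 -0.0005  0.0008] shift now-axes cm [-0.13 -0.08  1.85] shift after turn cm [-0.13 -0.08  1.85]
```

Emit:
{"method": "play_rows", "body": {"targets": "-0.1 -0.1 0.5 0 0 0 -1;0 0 0.5 0 0 0 -1;0 0 0.5 0 0 0 -1;0 0 0.4 0 0 0 -1;0 0 0 0 0 0 -1"}}

```text
time: 8.05
position: [0.6007, 0.249, 0.2297]
tool_rot: [-2.363, -2.07, -0.0]
ft_force: [0.6, -0.4, -2.3]
grip_width: 0.684
```

```bash
python3 -c "
from h import *
plan(.601,.249,-7.6,.042)"
```

```text
8.05 [0.6007 0.249  0.2297] [-2.363 -2.07  -0.   ] [ 0.6 -0.4 -2.3] 0.6842196450583975 [ 0.19  0.6  -0.83  1.61  0.48  1.14 -0.89]
[[ 0.132  0.991  0.   ]
 [ 0.991 -0.132  0.   ]
 [ 0.     0.    -1.   ]]
tip [0.6007 0.249  0.0477] yawY -7.56 turn(tool rv) [ 0.     -0.0001  0.0007] shift now-axes cm [0.   0.03 0.57] shift after turn cm [0.   0.03 0.57]
```

Emit:
{"method": "play_rows", "body": {"targets": "0 0 0.3 0 0 0 -1;0 0 0.3 0 0 0 -1;0 0 0.2 0 0 0 -1;0 0 0 0 0 0 -1"}}

```text
time: 8.55
position: [0.6009, 0.2491, 0.2215]
tool_rot: [2.363, 2.07, 0.001]
ft_force: [-0.4, 0.0, -2.3]
grip_width: 0.681
```

```bash
python3 -c "
from h import *
plan(.601,.249,-7.6,.04)
S=snap('side','side3')
cv2.imwrite('pics/f1.png',cv2.resize(S['pixels'][220:290,180:270],None,fx=7,fy=7,interpolation=cv2.INTER_CUBIC))"
```

```text
8.55 [0.6009 0.2491 0.2215] [2.363e+00 2.070e+00 1.000e-03] [-0.4  0.  -2.3] 0.6813460463602267 [ 0.18  0.61 -0.83  1.62  0.49  1.13 -0.9 ]
[[ 0.132  0.991  0.001]
 [ 0.991 -0.132  0.   ]
 [ 0.     0.001 -1.   ]]
tip [0.601  0.2492 0.0395] yawY -7.57 turn(tool rv) [ 0.0007 -0.0004  0.0006] shift now-axes cm [-0.01  0.02 -0.05] shift after turn cm [-0.01  0.02 -0.05]
```

View pics/f1.png

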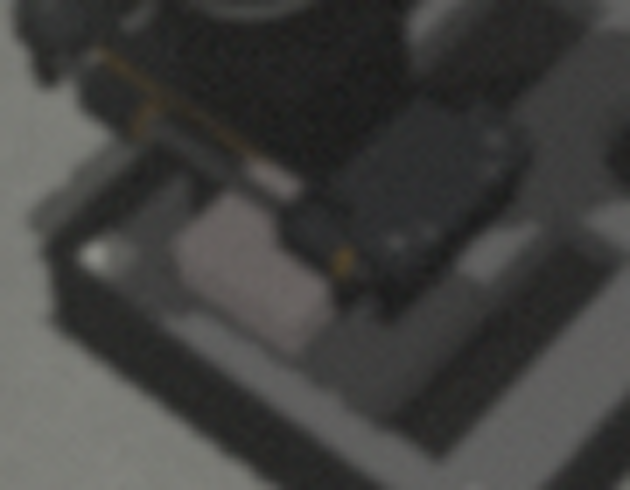

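Emit:
{"method": "play_rows", "body": {"targets": "0 0 0.1 0 0 0 -1;0 0 0 0 0 0 0.55;0 0 0 0 0 0 0.55;0 0 0 0 0 0 0.55;0 0 -1.5 0 0 0 0.55;0 0 -2 0 0 0 -1;0 0 0 0 0 0 -1;0 0 0 0 0 0 -1;0 0 0 0 0 0 -1;0 0 0 0 0 0 -1;0 0 0 0 0 0 -1"}}

```text
time: 9.98
position: [0.6015, 0.2499, 0.2606]
tool_rot: [2.362, 2.069, 0.008]
ft_force: [1.1, -0.2, 0.3]
grip_width: 0.174
```

```bash
python3 -c "
from h import *
plan(.601,.249,-7.6,.052)
S=snap('side','side4')
cv2.imwrite('pics/f2.png',cv2.resize(S['pixels'][220:290,180:270],None,fx=7,fy=7,interpolation=cv2.INTER_CUBIC))"
```

```text
9.975 [0.6015 0.2499 0.2606] [2.362 2.069 0.008] [ 1.1 -0.2  0.3] 0.1743957146777764 [ 0.2   0.57 -0.85  1.59  0.46  1.18 -0.88]
[[ 0.132  0.991  0.005]
 [ 0.991 -0.132  0.002]
 [ 0.003  0.005 -1.   ]]
tip [0.6024 0.2502 0.0786] yawY -7.57 turn(tool rv) [ 0.0045 -0.0025  0.0006] shift now-axes cm [-0.1  -0.05  2.66] shift after turn cm [-0.09 -0.04  2.66]
```

View pics/f2.png

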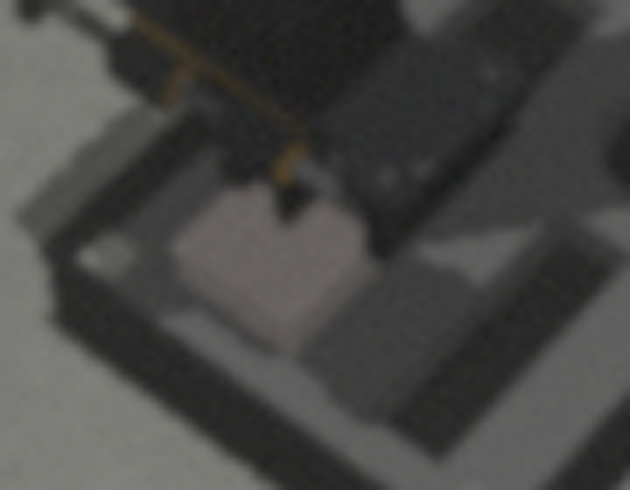

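Emit:
{"method": "play_rows", "body": {"targets": "-0.1 -0.05 1 0.004 -0.002 0 -1;0 0 0.8 0 0 0 -1;0 0 0.6 0 0 0 -1;0 0 0.3 0 0 0 -1;0 0 0.3 0 0 0 -1;0 0 0.3 0 0 0 -1"}}

```text
time: 10.78
position: [0.6007, 0.249, 0.2278]
tool_rot: [2.363, 2.069, -0.003]
ft_force: [-2.9, -1.8, 7.8]
grip_width: 0.006
```

Emit:
{"method": "play_rows", "body": {"targets": "0 0 0.4 0 0 0 -1;0 0 0.4 0 0 0 -1;0 0 0.4 0 0 0 -1"}}

```text
time: 11.15
position: [0.6006, 0.2494, 0.2196]
tool_rot: [2.361, 2.068, -0.004]
ft_force: [-2.8, -2.6, 7.9]
grip_width: 0.005
```

Emit:
{"method": "play_rows", "body": {"targets": "0 0 0.3 0 0 0 -1;0 0 0.4 0 0 0 -1;0 0 0.5 0 0 0 -1"}}

```text
time: 11.52
position: [0.6006, 0.2506, 0.2185]
tool_rot: [2.358, 2.063, -0.009]
ft_force: [-12.0, -7.2, 32.0]
grip_width: 0.006
```

Emit:
{"method": "play_rows", "body": {"targets": "0 0 -3 0 0 0 -0.5;0 0 -4 0 0 0 0;0 0 -3 0 0 0 0.5"}}

```text
time: 11.9
position: [0.5997, 0.2514, 0.3197]
tool_rot: [2.358, 2.064, -0.014]
ft_force: [-0.3, -0.1, -0.3]
grip_width: 0.261
```

```bash
python3 -c "
from h import *
plan(.422,-.156,-7.6,.14)"
```

```text
11.9 [0.5997 0.2514 0.3197] [ 2.358  2.064 -0.014] [-0.3 -0.1 -0.3] 0.2606151492411884 [ 0.21  0.52 -0.88  1.53  0.42  1.29 -0.86]
[[ 0.132  0.991 -0.002]
 [ 0.991 -0.132 -0.012]
 [-0.012 -0.    -1.   ]]
tip [0.5994 0.2492 0.1377] yawY -7.60 turn(tool rv) [-0.0001  0.0121  0.0001] shift now-axes cm [-42.73 -12.23   0.29] shift after turn cm [-42.73 -12.23  -0.23]
```

Emit:
{"method": "play_rows", "body": {"targets": "-4.3 -1.2 0 0 0.012 0 1;-4.3 -1.2 0 0 0 0.1 1;-4.4 -0.8 0 0 0 0.17 1;-4.5 0 0 0 0 0.17 1;-4.5 0.7 0 0 0 0.17 1;-4.3 1.5 0 0 0 0.17 1;-4 2.2 0 0 0 0.17 1;-3.5 2.7 0 0 0 0.17 1;-3 3 0 0 0 0.17 1;-2 3 0 0 0 0.17 1;0 0 0 0 0 0 1"}}

```text
time: 13.28
position: [0.4097, -0.1555, 0.321]
tool_rot: [-3.138, 0.106, -0.017]
ft_force: [-0.3, 1.1, 0.9]
grip_width: 1.003
```

```bash
python3 -c "
from h import *
plan(.422,-.156,-100.6,.1)"
```

```text
13.275 [ 0.4097 -0.1555  0.321 ] [-3.138  0.106 -0.017] [-0.3  1.1  0.9] 1.0026432622376482 [ 0.92 -0.06 -0.59  2.04 -0.04  1.14 -1.29]
[[ 0.998 -0.068  0.011]
 [-0.068 -0.998  0.002]
 [ 0.011 -0.002 -1.   ]]
tip [ 0.4116 -0.1552  0.139 ] yawY -93.89 turn(tool rv) [-0.0031 -0.0104  0.1171] shift now-axes cm [ 1.19 -0.03  3.91] shift after turn cm [ 1.22 -0.18  3.9 ]
```

Emit:
{"method": "play_rows", "body": {"targets": "1.1 -0.1 1 -0.003 -0.01 0.117 1;0 0 1.5 0 0 0 1;0 0 1.5 0 0 0 1;0 0 0 0 0 0 1"}}

```text
time: 13.78
position: [0.4214, -0.1527, 0.2789]
tool_rot: [-3.129, 0.278, -0.0]
ft_force: [-0.7, 0.2, 0.9]
grip_width: 0.997
```

```bash
python3 -c "
from h import *
plan(.422,-.156,-100.6,.017)
S=snap('side','side5');T=snap('top','top5')
cv2.imwrite('pics/g1.png',cv2.resize(S['pixels'][100:320,180:400],None,fx=2.7,fy=2.7,interpolation=cv2.INTER_CUBIC))
cv2.imwrite('pics/g2.png',T['pixels'])"
```

```text
13.775 [ 0.4214 -0.1527  0.2789] [-3.129  0.278 -0.   ] [-0.7  0.2  0.9] 0.9973787302061256 [ 0.9   0.02 -0.62  2.06  0.02  1.06 -1.47]
[[ 0.984 -0.176  0.   ]
 [-0.176 -0.984  0.001]
 [ 0.    -0.001 -1.   ]]
tip [ 0.4215 -0.1525  0.0969] yawY -100.14 turn(tool rv) [-0.0008 -0.0002  0.008 ] shift now-axes cm [0.11 0.33 7.99] shift after turn cm [0.12 0.32 7.99]
```

View pics/g1.png

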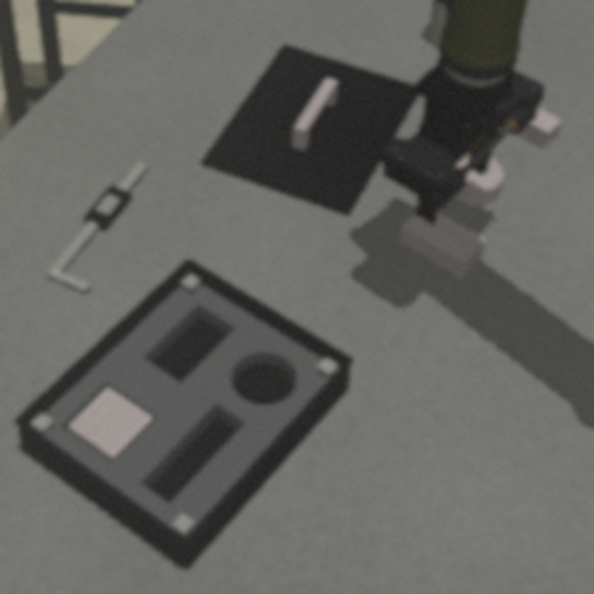

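View pics/g2.png

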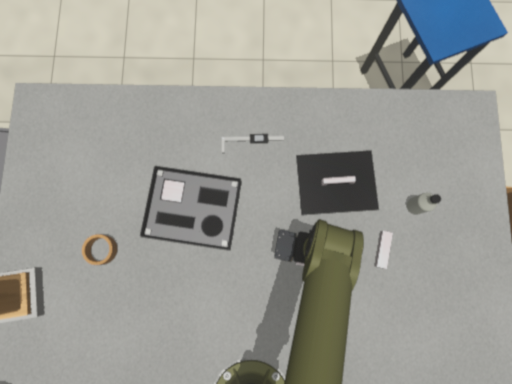

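Emit:
{"method": "play_rows", "body": {"targets": "0.1 0.3 2.5 0 0 0.008 1;0 0 2.5 0 0 0 1;0 0 1.5 0 0 0 1;0 0 0 0 0 0 1"}}

```text
time: 14.38
position: [0.4242, -0.1568, 0.2161]
tool_rot: [3.125, -0.289, 0.012]
ft_force: [0.6, -0.3, 0.1]
grip_width: 0.997
```

```bash
python3 -c "
from h import *
plan(.422,-.156,-100.6,.017)"
```

```text
14.375 [ 0.4242 -0.1568  0.2161] [ 3.125 -0.289  0.012] [ 0.6 -0.3  0.1] 0.9966856377873488 [ 0.89  0.13 -0.61  2.11  0.1   0.91 -1.54]
[[ 0.983 -0.184  0.007]
 [-0.184 -0.983 -0.004]
 [ 0.008  0.002 -1.   ]]
tip [ 0.4255 -0.1575  0.0341] yawY -100.58 turn(tool rv) [ 0.0023 -0.008   0.0004] shift now-axes cm [-0.24 -0.05  1.71] shift after turn cm [-0.23 -0.04  1.71]
```

Emit:
{"method": "play_rows", "body": {"targets": "-0.3 -0.05 0.7 0.002 -0.008 0 1;0 0 0.6 0 0 0 1;0 0 0.5 0 0 0 1;0 0 0 0 0 0 1"}}

```text
time: 14.88
position: [0.4222, -0.1561, 0.1988]
tool_rot: [3.126, -0.289, 0.004]
ft_force: [-0.2, -0.5, -0.1]
grip_width: 0.999
```

```bash
python3 -c "
from h import *
plan(.422,-.156,-100.6,.017)"
```

```text
14.875 [ 0.4222 -0.1561  0.1988] [ 3.126 -0.289  0.004] [-0.2 -0.5 -0.1] 0.999457082130822 [ 0.88  0.16 -0.61  2.13  0.12  0.88 -1.56]
[[ 0.983 -0.183  0.002]
 [-0.183 -0.983 -0.002]
 [ 0.003  0.002 -1.   ]]
tip [ 0.4226 -0.1565  0.0168] yawY -100.57 turn(tool rv) [ 0.0016 -0.0027  0.0005] shift now-axes cm [-0.02 -0.01 -0.02] shift after turn cm [-0.02 -0.01 -0.02]
```

Emit:
{"method": "play_rows", "body": {"targets": "0 0 0 0 0 0 -1;0 0 0 0 0 0 -1;0 0 0 0 0 0 -1;0 0 0 0 0 0 -1;0 0 0 0 0 0 -1;0 0 0 0 0 0 -1;0 0 0 0 0 0 -1;0 0 0 0 0 0 -1;0 0 0 0 0 0 -1"}}

```text
time: 16.0
position: [0.4226, -0.1562, 0.1994]
tool_rot: [3.126, -0.289, 0.006]
ft_force: [-0.7, 0.3, -0.1]
grip_width: 0.498
```

Emit:
{"method": "play_rows", "body": {"targets": "0 0 -2 0 0 0 -1;0 0 -4 0 0 0 -1;0 0 -4 0 0 0 -1;0 0 -2 0 0 0 -1"}}

```text
time: 16.5
position: [0.42, -0.1554, 0.319]
tool_rot: [-3.127, 0.288, 0.008]
ft_force: [-0.5, -0.3, -1.7]
grip_width: 0.5
```

```bash
python3 -c "
from h import *
plan(.5845,.1255,-7.6,.12)"
```

```text
16.5 [ 0.42   -0.1554  0.319 ] [-3.127  0.288  0.008] [-0.5 -0.3 -1.7] 0.49980529834521736 [ 0.93 -0.03 -0.62  2.02 -0.02  1.15 -1.44]
[[ 0.983 -0.183 -0.005]
 [-0.183 -0.983  0.002]
 [-0.005 -0.001 -1.   ]]
tip [ 0.4192 -0.155   0.137 ] yawY -100.54 turn(tool rv) [0.0028 0.005  1.5195] shift now-axes cm [ 11.04 -30.63   1.68] shift after turn cm [-30.02 -12.59   1.7 ]
```

Emit:
{"method": "play_rows", "body": {"targets": "1.2 -3.4 0 0.003 0.005 0 -1;1.2 -3.4 0 0 0 0 -1;1.2 -3.4 0 0 0 0 -1;1.2 -3.4 0 0 0 0 -1;1.2 -3.4 0 0 0 0 -1;1.2 -3.4 0 0 0 0 -1;1.2 -3.4 0 0 0 0 -1;1.2 -3.4 0 0 0 0 -1;1.2 -3.4 0 0 0 0 -1;0 0 0 0 0 -0.18 -1;0 0 0 0 0 -0.18 -1;0 0 0 0 0 -0.18 -1;0 0 0 0 0 -0.18 -1;0 0 0 0 0 -0.18 -1;0 0 0 0 0 -0.18 -1;0 0 0 0 0 -0.18 -1;0 0 0 0 0 -0.18 -1;0 0 0 0 0 -0.18 -1"}}

```text
time: 18.75
position: [0.5833, 0.1299, 0.3083]
tool_rot: [-2.31, -2.112, 0.022]
ft_force: [0.0, 0.3, -2.1]
grip_width: 0.504
```

```bash
python3 -c "
from h import *
plan(.5845,.1255,-7.6,.08)"
```

```text
18.75 [0.5833 0.1299 0.3083] [-2.31  -2.112  0.022] [ 0.   0.3 -2.1] 0.5035277983166065 [ 0.61  0.54 -1.14  1.67  0.5   1.29 -0.72]
[[ 0.089  0.996 -0.018]
 [ 0.996 -0.089 -0.001]
 [-0.003 -0.018 -1.   ]]
tip [0.58   0.1296 0.1264] yawY -5.11 turn(tool rv) [-0.0181  0.0032  0.0435] shift now-axes cm [-0.41  0.24  4.63] shift after turn cm [-0.42  0.18  4.63]
```

Emit:
{"method": "play_rows", "body": {"targets": "-0.4 0.2 1.5 -0.018 0.003 0.0435 -1;0 0 1.5 0 0 0 -1;0 0 1 0 0 0 -1;0 0 0 0 0 0 -1"}}

```text
time: 19.25
position: [0.584, 0.1246, 0.2642]
tool_rot: [-2.361, -2.068, 0.006]
ft_force: [-1.5, -0.0, -1.9]
grip_width: 0.504
```

```bash
python3 -c "
from h import *
plan(.5845,.1255,-7.6,.08)
S=snap('side','side6')
cv2.imwrite('pics/i1.png',cv2.resize(S['pixels'][180:280,200:330],None,fx=6,fy=6,interpolation=cv2.INTER_CUBIC))
p=ctrl.get_state();Rm=Ro.from_rotvec(p['tool_rot']).as_matrix();tip=p['position']+Rm[:,2]*.182
X=Rm[:,0];Y=Rm[:,1];Z=np.array([0,0,1])
for h in (-.017,.011):
  for a,b in ((-1,1),(-1,-1),(1,1)):
    print(h,a,b,((proj(S,tip+Y*a*.022+X*b*.042+Z*h)+.5-[200,180])*6-.5).round(1))
c=np.radians(-7.6);cx=np.array([np.cos(c),np.sin(c),0]);cy=np.array([-cx[1],cx[0],0])
for a,b in ((-1,1),(-1,-1),(1,1)): print('rec',((proj(S,np.array([.5845,.1255,.036])+cx*a*.025+cy*b*.045)+.5-[200,180])*6-.5).round(1))
"
```

```text
19.25 [0.584  0.1246 0.2642] [-2.361 -2.068  0.006] [-1.5 -0.  -1.9] 0.503884199578949 [ 0.59  0.57 -1.1   1.72  0.54  1.2  -0.78]
[[ 0.132  0.991 -0.005]
 [ 0.991 -0.132 -0.   ]
 [-0.001 -0.005 -1.   ]]
tip [0.5832 0.1245 0.0822] yawY -7.56 turn(tool rv) [-0.0046  0.0009  0.0007] shift now-axes cm [0.1  0.04 0.22] shift after turn cm [0.1  0.04 0.22]
-0.017 -1 1 [286.  322.5]
-0.017 -1 -1 [400.7 208. ]
-0.017 1 1 [211.7 274.6]
0.011 -1 1 [284.5 285. ]
0.011 -1 -1 [401.  169.8]
0.011 1 1 [209.  236.8]
rec [285.8 369. ]
rec [406.8 246.8]
rec [202.7 314.4]
```

View pics/i1.png

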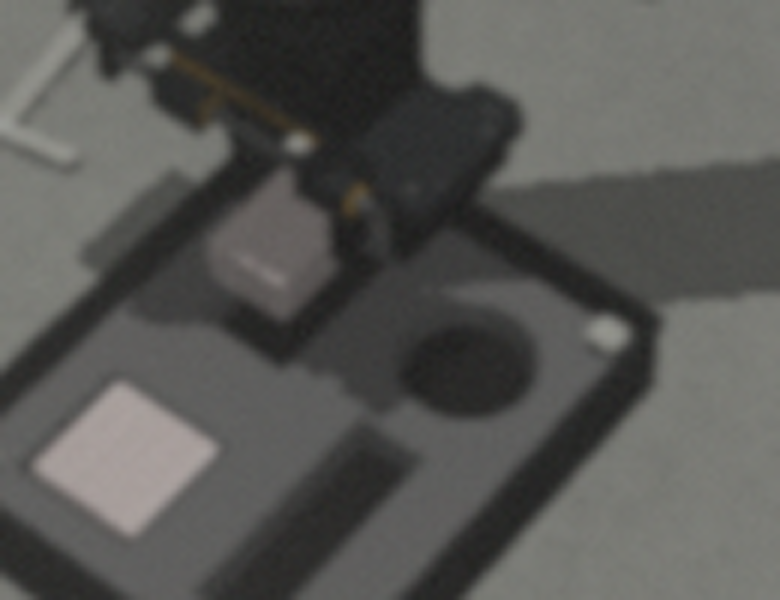

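Emit:
{"method": "play_rows", "body": {"targets": "0.05 0.05 1 -0.004 0.001 0 -1;0 0 1 0 0 0 -1;0 0 0.6 0 0 0 -1;0 0 0 0 0 0 -1"}}

```text
time: 19.8
position: [0.5851, 0.1257, 0.2377]
tool_rot: [2.362, 2.07, 0.003]
ft_force: [-0.5, 0.0, -3.1]
grip_width: 0.505
```

```bash
python3 -c "
from h import *
plan(.5845,.125,-7.6,.04)"
```

```text
19.8 [0.5851 0.1257 0.2377] [2.362 2.07  0.003] [-0.5  0.  -3.1] 0.5053081767811353 [ 0.57  0.6  -1.07  1.74  0.57  1.15 -0.8 ]
[[ 0.131  0.991  0.002]
 [ 0.991 -0.131  0.001]
 [ 0.001  0.002 -1.   ]]
tip [0.5854 0.1259 0.0557] yawY -7.53 turn(tool rv) [ 0.0017 -0.0009  0.0013] shift now-axes cm [-0.08 -0.05  1.57] shift after turn cm [-0.08 -0.05  1.57]
```

Emit:
{"method": "play_rows", "body": {"targets": "-0.08 -0.08 0.4 0.001 -0.001 0.001 -1;0 0 0.4 0 0 0 -1;0 0 0.4 0 0 0 -1;0 0 0.3 0 0 0 -1;0 0 0 0 0 0 -1"}}

```text
time: 20.42
position: [0.5844, 0.1251, 0.2222]
tool_rot: [2.363, 2.069, 0.002]
ft_force: [-0.4, 0.6, -1.9]
grip_width: 0.497
```

Emit:
{"method": "play_rows", "body": {"targets": "0 0 0.15 0 0 0 -1;0 0 0 0 0 0 0.3;0 0 0 0 0 0 0.3;0 0 0 0 0 0 0.3;0 0 -1.5 0 0 0 0.3;0 0 -1.5 0 0 0 -1;0 0 0 0 0 0 -1;0 0 0 0 0 0 -1;0 0 0 0 0 0 -1;0 0 0 0 0 0 -1;0 0 0 0 0 0 -1"}}

```text
time: 21.8
position: [0.5851, 0.1256, 0.2549]
tool_rot: [2.361, 2.067, 0.006]
ft_force: [0.8, 0.4, 0.2]
grip_width: 0.059
```

```bash
python3 -c "
from h import *
plan(.5845,.125,-7.6,.052)
S=snap('side','side7')
cv2.imwrite('pics/j1.png',cv2.resize(S['pixels'][180:280,200:330],None,fx=5,fy=5,interpolation=cv2.INTER_CUBIC))"
```

```text
21.8 [0.5851 0.1256 0.2549] [2.361 2.067 0.006] [0.8 0.4 0.2] 0.058658913960900096 [ 0.59  0.58 -1.09  1.73  0.55  1.18 -0.79]
[[ 0.132  0.991  0.005]
 [ 0.991 -0.132  0.   ]
 [ 0.001  0.005 -1.   ]]
tip [0.586  0.1257 0.0729] yawY -7.60 turn(tool rv) [ 0.005  -0.0011  0.0001] shift now-axes cm [-0.07 -0.06  2.09] shift after turn cm [-0.07 -0.05  2.09]
```

View pics/j1.png

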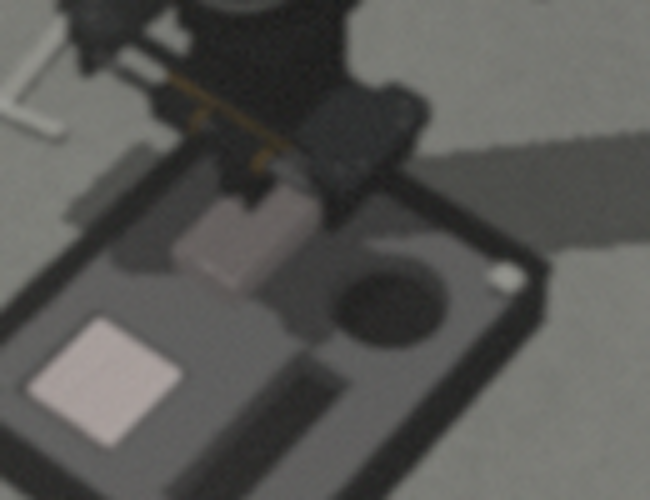

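The wide block is in its recess and standing proud, with its near corner at about (238,293). Press it down.

Emit:
{"method": "play_rows", "body": {"targets": "-0.08 -0.05 0.9 0.005 -0.001 0 -1;0 0 0.7 0 0 0 -1;0 0 0.4 0 0 0 -1;0 0 0.4 0 0 0 -1;0 0 0.4 0 0 0 -1;0 0 0.4 0 0 0 -1;0 0 0.4 0 0 0 -1"}}

```text
time: 22.72
position: [0.5846, 0.1254, 0.2204]
tool_rot: [2.363, 2.068, -0.005]
ft_force: [-3.1, -1.8, 8.1]
grip_width: 0.002
```

Emit:
{"method": "play_rows", "body": {"targets": "0 0 0.3 0 0 0 -1;0 0 0.4 0 0 0 -1;0 0 0.4 0 0 0 -1"}}

```text
time: 23.1
position: [0.5849, 0.1268, 0.2185]
tool_rot: [2.359, 2.064, -0.013]
ft_force: [-10.3, -5.1, 30.6]
grip_width: 0.008
```

Emit:
{"method": "play_rows", "body": {"targets": "0 0 -3 0 0 0 -0.5;0 0 -4 0 0 0 0;0 0 -3.5 0 0 0 0.5;-3 0 0 0 0 0 1;-5 0 0 0 0 0 1;-5 -1 0 0 0 0 1;-5 -1 0 0 0 0 1;-5 -1 0 0 0 0 1"}}

```text
time: 24.1
position: [0.525, -0.0961, 0.3302]
tool_rot: [2.346, 2.077, -0.006]
ft_force: [0.4, -1.1, -0.4]
grip_width: 0.833
```

```bash
python3 -c "
from h import *
plan(.4285,-.265,-7.6,.1)
S=snap('side','side8')
T=snap('top','top8')
cv2.imwrite('pics/k1.png',cv2.resize(S['pixels'][100:310,180:400],None,fx=2.8,fy=2.8,interpolation=cv2.INTER_CUBIC))
cv2.imwrite('pics/k2.png',T['pixels'])"
```

```text
24.1 [ 0.525  -0.0961  0.3302] [ 2.346  2.077 -0.006] [ 0.4 -1.1 -0.4] 0.8329299151875015 [ 1.2   0.35 -1.25  1.81  0.37  1.24 -0.28]
[[ 0.121  0.993  0.003]
 [ 0.993 -0.121 -0.009]
 [-0.008  0.004 -1.   ]]
tip [ 0.5255 -0.0977  0.1482] yawY -6.95 turn(tool rv) [0.0038 0.0081 0.0113] shift now-axes cm [-17.89  -7.55   4.93] shift after turn cm [-18.01  -7.33   4.82]
```

View pics/k1.png

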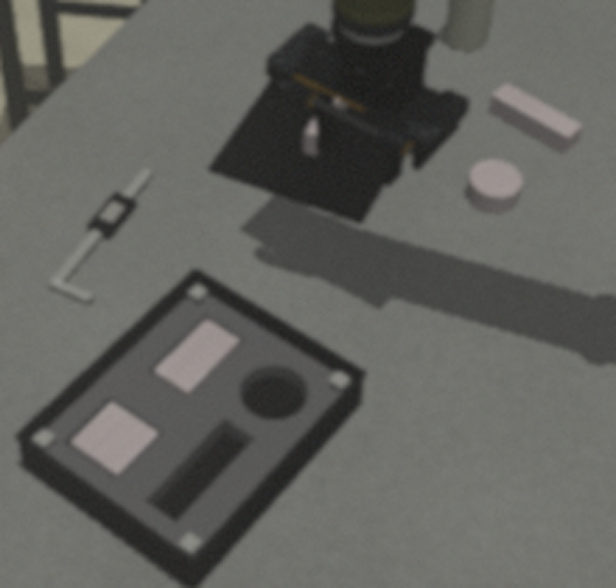

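View pics/k2.png

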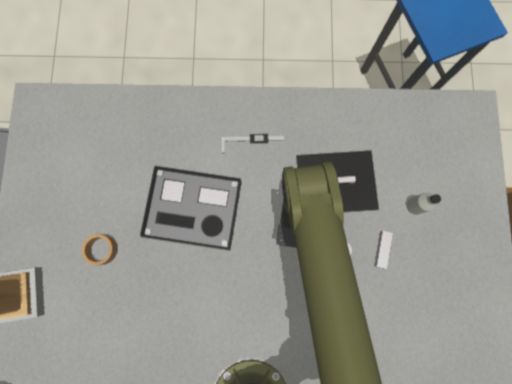

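Emit:
{"method": "play_rows", "body": {"targets": "0 0 0 0 0 0.17 1;0 0 0 0 0 0.17 1;0 0 0 0 0 0.17 1;0 0 0 0 0 0.17 1"}}

```text
time: 24.7
position: [0.5237, -0.103, 0.3287]
tool_rot: [2.923, 1.122, -0.006]
ft_force: [-0.4, 0.2, 0.6]
grip_width: 0.998
```

```bash
python3 -c "
from h import *
plan(.4285,-.265,-80,.1)"
```

```text
24.7 [ 0.5237 -0.103   0.3287] [ 2.923  1.122 -0.006] [-0.4  0.2  0.6] 0.9978631025226252 [ 1.1   0.28 -1.09  1.81  0.28  1.21 -0.91]
[[ 0.743  0.669 -0.   ]
 [ 0.669 -0.743 -0.011]
 [-0.007  0.008 -1.   ]]
tip [ 0.5237 -0.105   0.1467] yawY -48.00 turn(tool rv) [0.0099 0.0049 0.5586] shift now-axes cm [-17.88   5.63   4.85] shift after turn cm [-12.19  14.3    4.67]
```

Emit:
{"method": "play_rows", "body": {"targets": "0 0 0 0.01 0.005 0.17 1;0 0 0 0 0 0.17 1;0 0 0 0 0 0.17 1;0 0 0 0 0 0.1 1;-2.4 2.9 0.5 0 0 0 1;-2.4 2.9 0.5 0 0 0 1;-2.4 2.9 0.5 0 0 0 1;-2.4 2.9 1 0 0 0 1;-1.6 1.8 1 0 0 0 1;0 0 0 0 0 0 1"}}

```text
time: 25.95
position: [0.4263, -0.2449, 0.2922]
tool_rot: [-3.136, -0.174, -0.001]
ft_force: [-0.6, 1.2, -0.3]
grip_width: 1.002
```

```bash
python3 -c "
from h import *
plan(.4285,-.265,-80,.1)"
```

```text
25.95 [ 0.4263 -0.2449  0.2922] [-3.136e+00 -1.740e-01 -1.000e-03] [-0.6  1.2 -0.3] 1.001744214920354 [ 1.32  0.15 -0.91  1.95  0.13  1.1  -1.1 ]
[[ 0.994  0.111  0.   ]
 [ 0.111 -0.994  0.001]
 [ 0.    -0.001 -1.   ]]
tip [ 0.4263 -0.2448  0.1102] yawY -83.63 turn(tool rv) [-0.0006 -0.0005 -0.0634] shift now-axes cm [-0.    2.02  1.01] shift after turn cm [-0.13  2.02  1.02]
```

Emit:
{"method": "play_rows", "body": {"targets": "0.05 2 2 0 0 0 1;0 0 2.5 0 0 0 1;0 0 2.5 0 0 0 1;0 0 1 0 0 0 1;0 0 0 0 0 0 1"}}

```text
time: 26.58
position: [0.4357, -0.2592, 0.2134]
tool_rot: [3.136, 0.187, 0.012]
ft_force: [-0.2, -0.6, 0.1]
grip_width: 0.998
```

```bash
python3 -c "
from h import *
plan(.4285,-.265,-83.6,.0165)"
```

```text
26.575 [ 0.4357 -0.2592  0.2134] [3.136 0.187 0.012] [-0.2 -0.6  0.1] 0.9981985955473309 [ 1.25  0.31 -0.85  1.99  0.29  0.96 -1.19]
[[ 0.993  0.119  0.008]
 [ 0.119 -0.993  0.   ]
 [ 0.008  0.001 -1.   ]]
tip [ 0.4371 -0.2592  0.0314] yawY -83.16 turn(tool rv) [ 0.0008 -0.0077  0.0077] shift now-axes cm [-0.79  0.49  1.48] shift after turn cm [-0.78  0.5   1.49]
```

Emit:
{"method": "play_rows", "body": {"targets": "-0.8 0.5 0 0.001 -0.008 0 1;0 0 0.5 0 0 0 1;0 0 0.5 0 0 0 1;0 0 0.5 0 0 0 1;0 0 0 0 0 0 1"}}

```text
time: 27.2
position: [0.429, -0.2658, 0.1998]
tool_rot: [3.133, 0.187, 0.003]
ft_force: [0.2, 0.0, -0.2]
grip_width: 1.005
```

```bash
python3 -c "
from h import *
plan(.4285,-.265,-83.6,.0165)"
```

```text
27.2 [ 0.429  -0.2658  0.1998] [3.133e+00 1.870e-01 3.000e-03] [ 0.2  0.  -0.2] 1.0049318271339522 [ 1.25  0.33 -0.84  2.    0.31  0.94 -1.19]
[[ 0.993  0.119  0.002]
 [ 0.119 -0.993 -0.003]
 [ 0.002  0.003 -1.   ]]
tip [ 0.4294 -0.2664  0.0178] yawY -83.17 turn(tool rv) [ 0.0032 -0.0017  0.0075] shift now-axes cm [-0.04 -0.09  0.13] shift after turn cm [-0.04 -0.09  0.13]
```

Emit:
{"method": "play_rows", "body": {"targets": "0 -0.05 0.1 0 0 0 -1;0 0 0 0 0 0 -1;0 0 0 0 0 0 -1;0 0 0 0 0 0 -1;0 0 0 0 0 0 -1;0 0 0 0 0 0 -1;0 0 0 0 0 0 -1;0 0 -2 0 0 0 -1;0 0 -4 0 0 0 -1;0 0 -4 0 0 0 -1;0 0 -1 0 0 0 -1"}}

```text
time: 28.58
position: [0.4285, -0.264, 0.3135]
tool_rot: [3.135, 0.19, 0.001]
ft_force: [0.4, -0.6, -2.2]
grip_width: 0.677
```

```bash
python3 -c "
from h import *
plan(.496,.1255,-52,.12)"
```

```text
28.575 [ 0.4285 -0.264   0.3135] [3.135e+00 1.900e-01 1.000e-03] [ 0.4 -0.6 -2.2] 0.6773986093171898 [ 1.35  0.16 -0.91  1.9   0.14  1.15 -1.06]
[[ 0.993  0.121  0.001]
 [ 0.121 -0.993 -0.001]
 [ 0.001  0.001 -1.   ]]
tip [ 0.4287 -0.2642  0.1315] yawY -83.07 turn(tool rv) [ 1.400e-03 -2.000e-04 -5.422e-01] shift now-axes cm [ 11.4  -37.85   1.11] shift after turn cm [ 29.3  -26.54   1.15]
```

Emit:
{"method": "play_rows", "body": {"targets": "1.2 -4 0 0 0 0 -1;1.2 -4 0 0 0 0 -1;1.2 -4 0 0 0 0 -1;1.2 -4 0 0 0 0 -1;1.2 -4 0 0 0 0 -1;1.2 -4 0 0 0 0 -1;1.2 -4 0 0 0 0 -1;1.2 -4 0 0 0 0 -1;1.2 -4 0 0 0 0 -1;0 0 0 0 0 0 -1"}}

```text
time: 29.82
position: [0.4907, 0.1171, 0.3094]
tool_rot: [3.132, 0.185, -0.007]
ft_force: [-0.2, -0.1, -1.5]
grip_width: 0.674
```

```bash
python3 -c "
from h import *
plan(.496,.1255,-60,.1)"
```

```text
29.825 [0.4907 0.1171 0.3094] [ 3.132  0.185 -0.007] [-0.2 -0.1 -1.5] 0.6742019020773494 [ 0.78  0.25 -1.17  1.89  0.25  1.17 -1.94]
[[ 0.993  0.118 -0.004]
 [ 0.118 -0.993 -0.005]
 [-0.005  0.004 -1.   ]]
tip [0.49   0.1162 0.1274] yawY -83.23 turn(tool rv) [ 0.0032  0.0055 -0.4055] shift now-axes cm [ 0.63 -0.79  2.74] shift after turn cm [ 0.88 -0.47  2.74]
```

Emit:
{"method": "play_rows", "body": {"targets": "0.6 -0.9 1.5 0.003 0.005 0 -1;0 0 1.5 0 0 0 -1;0 0 1.2 0 0 0 -1;0 0 0 0 0 0 -1"}}

```text
time: 30.32
position: [0.4946, 0.1234, 0.2637]
tool_rot: [3.132, 0.182, -0.006]
ft_force: [-0.1, 0.8, -1.8]
grip_width: 0.677
```

```bash
python3 -c "
from h import *
plan(.496,.1255,-83.2,.08)
S=snap('side','side9');T=snap('top','top9')
cv2.imwrite('pics/l1.png',cv2.resize(S['pixels'][180:280,200:330],None,fx=6,fy=6,interpolation=cv2.INTER_CUBIC))
cv2.imwrite('pics/l2.png',cv2.resize(T['pixels'][150:260,130:260],None,fx=5,fy=5,interpolation=cv2.INTER_CUBIC))
"
```

```text
30.325 [0.4946 0.1234 0.2637] [ 3.132  0.182 -0.006] [-0.1  0.8 -1.8] 0.6773295325029475 [ 0.69  0.33 -1.12  1.93  0.34  1.09 -2.02]
[[ 0.993  0.116 -0.004]
 [ 0.116 -0.993 -0.005]
 [-0.004  0.004 -1.   ]]
tip [0.494  0.1226 0.0817] yawY -83.35 turn(tool rv) [ 0.0043  0.0043 -0.0027] shift now-axes cm [ 0.16 -0.19  0.17] shift after turn cm [ 0.16 -0.19  0.17]
```

View pics/l1.png

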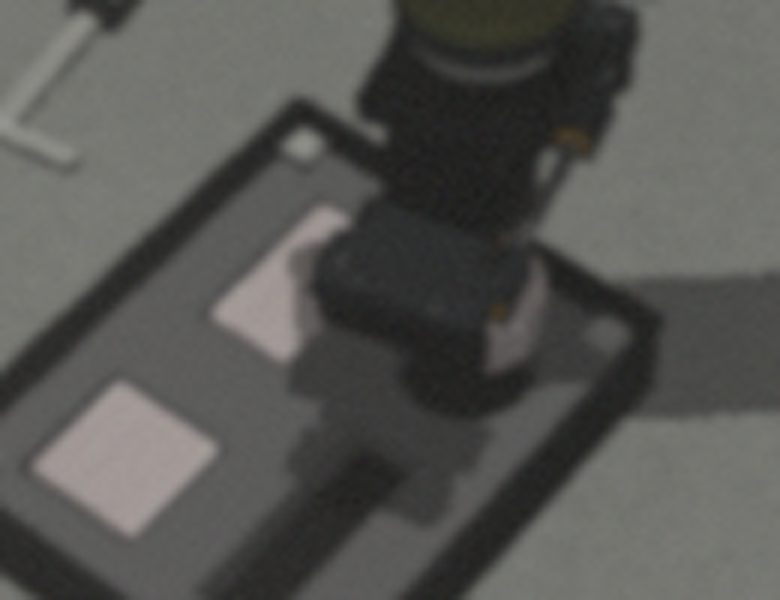

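View pics/l2.png

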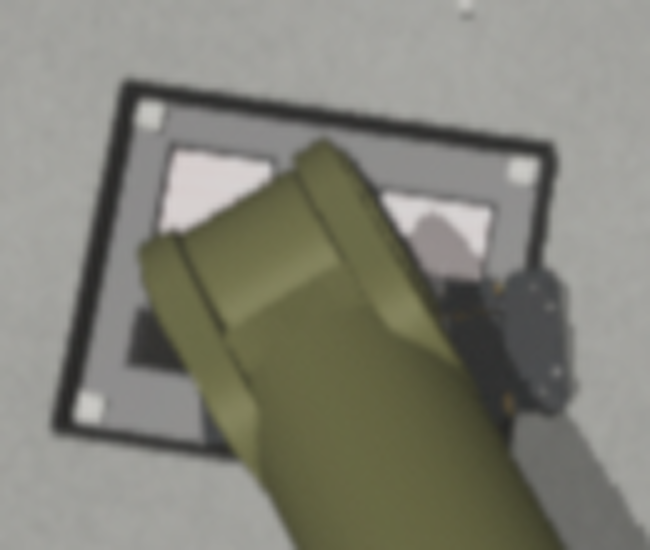

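```bash
python3 -c "
from h import *
S=load('side9')
a=np.linspace(0,2*np.pi,361)
for c,r in (((.494,.1226,.065),.03),((.494,.1226,.093),.03),((.496,.1255,.036),.033)):
  P=np.array([((proj(S,np.array(c)+[r*np.cos(t),r*np.sin(t),0])+.5-[200,180])*6-.5) for t in a])
  print(P.min(0).round(1),P.max(0).round(1),P[P[:,0].argmax()].round(1),P[P[:,1].argmax()].round(1))
"
```

```text
[412.  265.8] [544.9 373.1] [544.9 320.2] [480.3 373.1]
[412.5 228. ] [547.5 335.8] [547.5 282.7] [481.9 335.8]
[398.  301.2] [542.  418.7] [542.  360.7] [471.9 418.7]
```

Emit:
{"method": "play_rows", "body": {"targets": "0.15 -0.25 0.9 0.004 0.004 0 -1;0 0 1 0 0 0 -1;0 0 0.6 0 0 0 -1;0 0 0 0 0 0 -1"}}

```text
time: 30.92
position: [0.497, 0.1261, 0.2389]
tool_rot: [3.136, 0.18, 0.006]
ft_force: [0.1, -0.6, -2.7]
grip_width: 0.68
```

```bash
python3 -c "
from h import *
plan(.496,.1252,-83.2,.04)"
```

```text
30.925 [0.497  0.1261 0.2389] [3.136 0.18  0.006] [ 0.1 -0.6 -2.7] 0.6798730623500983 [ 0.65  0.37 -1.09  1.95  0.39  1.04 -2.06]
[[ 0.993  0.115  0.004]
 [ 0.115 -0.993 -0.   ]
 [ 0.004  0.001 -1.   ]]
tip [0.4977 0.1261 0.0569] yawY -83.42 turn(tool rv) [ 0.0005 -0.0037 -0.0038] shift now-axes cm [-0.12  0.08  1.69] shift after turn cm [-0.11  0.08  1.69]
```

Emit:
{"method": "play_rows", "body": {"targets": "-0.15 0.05 0.3 0 -0.004 0 -1;0 0 0.4 0 0 0 -1;0 0 0.4 0 0 0 -1;0 0 0.4 0 0 0 -1;0 0 0 0 0 0 -1"}}

```text
time: 31.55
position: [0.4956, 0.1255, 0.2231]
tool_rot: [3.136, 0.18, -0.0]
ft_force: [0.3, -0.3, -2.8]
grip_width: 0.674
```

```bash
python3 -c "
from h import *
plan(.496,.1252,-83.2,.04)"
```

```text
31.55 [0.4956 0.1255 0.2231] [ 3.136  0.18  -0.   ] [ 0.3 -0.3 -2.8] 0.6743880007813398 [ 0.64  0.4  -1.07  1.96  0.41  1.02 -2.08]
[[ 0.993  0.115  0.   ]
 [ 0.115 -0.993 -0.001]
 [-0.     0.001 -1.   ]]
tip [0.4957 0.1254 0.0411] yawY -83.42 turn(tool rv) [ 0.0006  0.0001 -0.0038] shift now-axes cm [0.03 0.03 0.11] shift after turn cm [0.03 0.03 0.11]
```

Emit:
{"method": "play_rows", "body": {"targets": "0 0 0.2 0 0 0 -1;0 0 0 0 0 0 0.5;0 0 0 0 0 0 0.5;0 0 0 0 0 0 0.5;0 0 -1.5 0 0 0 0.5;0 0 -1.5 0 0 0 -1;0 0 0 0 0 0 -1;0 0 0 0 0 0 -1;0 0 0 0 0 0 -1;0 0 0 0 0 0 -1;0 0 0 0 0 0 -1;0 0 0 0 0 0 -1"}}

```text
time: 33.05
position: [0.4964, 0.126, 0.2545]
tool_rot: [3.136, 0.181, 0.005]
ft_force: [-0.2, -0.7, -0.1]
grip_width: 0.052
```

```bash
python3 -c "
from h import *
plan(.496,.1252,-83.2,.052)
S=snap('side','side10')
cv2.imwrite('pics/n1.png',cv2.resize(S['pixels'][180:280,200:330],None,fx=5,fy=5,interpolation=cv2.INTER_CUBIC))"
```

```text
33.05 [0.4964 0.126  0.2545] [3.136 0.181 0.005] [-0.2 -0.7 -0.1] 0.05203601421360665 [ 0.68  0.35 -1.11  1.93  0.36  1.07 -2.04]
[[ 0.993  0.115  0.003]
 [ 0.115 -0.993 -0.   ]
 [ 0.003  0.001 -1.   ]]
tip [0.4969 0.1259 0.0725] yawY -83.41 turn(tool rv) [ 0.0007 -0.0028 -0.0037] shift now-axes cm [-0.05  0.07  2.05] shift after turn cm [-0.05  0.07  2.05]
```

View pics/n1.png

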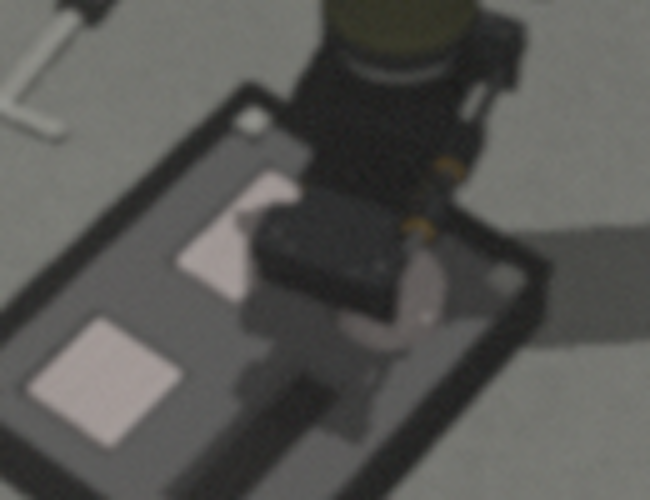

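The disc sits in its recess and was left behind when the jaws opened. Press it.

Emit:
{"method": "play_rows", "body": {"targets": "-0.05 0.05 0.9 0 -0.003 0 -1;0 0 0.7 0 0 0 -1;0 0 0.4 0 0 0 -1;0 0 0.4 0 0 0 -1;0 0 0.4 0 0 0 -1;0 0 0.4 0 0 0 -1;0 0 0.4 0 0 0 -1"}}

```text
time: 33.98
position: [0.4963, 0.1259, 0.219]
tool_rot: [3.132, 0.18, -0.004]
ft_force: [-3.2, -1.2, 9.0]
grip_width: 0.007
```

Emit:
{"method": "play_rows", "body": {"targets": "0 0 0.3 0 0 0 -1;0 0 0.4 0 0 0 -1;0 0 0.4 0 0 0 -1"}}

```text
time: 34.35
position: [0.4974, 0.1281, 0.2184]
tool_rot: [3.121, 0.179, -0.011]
ft_force: [-13.7, -5.2, 40.6]
grip_width: 0.004
```

Emit:
{"method": "play_rows", "body": {"targets": "0 0 -3 0 0 0 -0.5;0 0 -4 0 0 0 0;0 0 -3.5 0 0 0 0.5;-1 4 0 0 0 0 1;-1.5 5 0 0 0 0 1;-1.5 5 0 0 0 0 1;-1.5 5 0 0 0 0 1;-1.5 5 0 0 0 0 1;-1.5 5 0 0 0 0 1"}}

```text
time: 35.48
position: [0.4481, -0.1704, 0.3329]
tool_rot: [3.118, 0.2, -0.003]
ft_force: [0.7, 0.2, -0.3]
grip_width: 0.939
```

```bash
python3 -c "
from h import *
plan(.432,-.394,-101.7,.1)
S=snap('side','side11');T=snap('top','top11')
cv2.imwrite('pics/o1.png',cv2.resize(S['pixels'][80:310,180:420],None,fx=2.5,fy=2.5,interpolation=cv2.INTER_CUBIC))
cv2.imwrite('pics/o2.png',T['pixels'])"
```

```text
35.475 [ 0.4481 -0.1704  0.3329] [ 3.118e+00  2.000e-01 -3.000e-03] [ 0.7  0.2 -0.3] 0.9393529793669623 [ 1.32  0.07 -1.04  1.93  0.08  1.17 -1.19]
[[ 0.992  0.127 -0.001]
 [ 0.127 -0.992 -0.018]
 [-0.003  0.018 -1.   ]]
tip [ 0.448  -0.1737  0.1509] yawY -82.67 turn(tool rv) [1.79e-02 1.00e-04 3.32e-01] shift now-axes cm [-4.43 21.88  5.49] shift after turn cm [ 2.95 22.22  5.09]
```

View pics/o1.png

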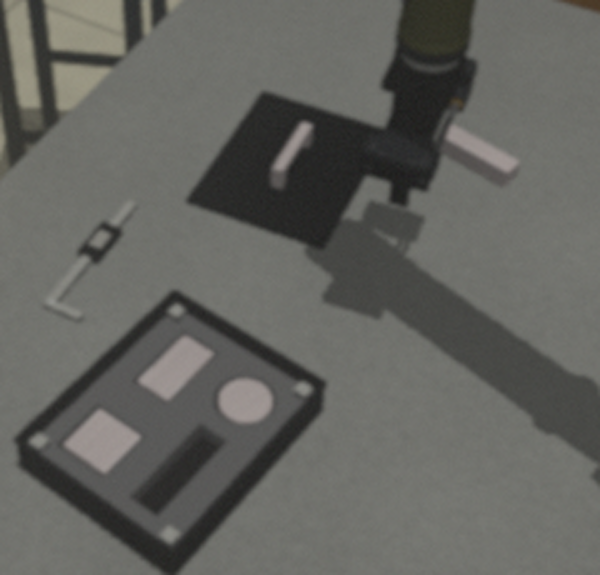

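View pics/o2.png

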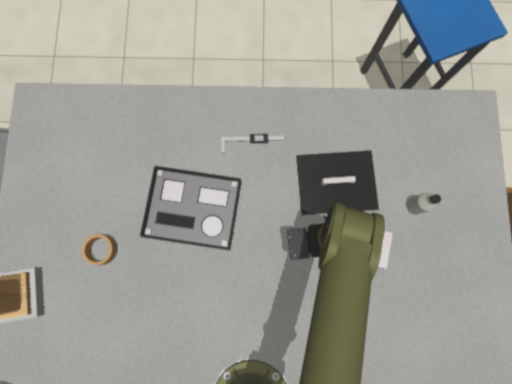

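Emit:
{"method": "play_rows", "body": {"targets": "0 0 0 0.018 0 0.166 1;0 0 0 0 0 0.166 1;0.5 4 0 0 0 0 1;0.5 4.5 0.5 0 0 0 1;0.5 4.5 1 0 0 0 1;0.5 4.5 1 0 0 0 1;0.5 4 1 0 0 0 1;0 0 0 0 0 0 1"}}

```text
time: 36.58
position: [0.4243, -0.3946, 0.2948]
tool_rot: [3.122, -0.35, -0.003]
ft_force: [-0.5, 0.4, -0.9]
grip_width: 1.001
```

```bash
python3 -c "
from h import *
plan(.432,-.394,-101.7,.06)"
```

```text
36.575 [ 0.4243 -0.3946  0.2948] [ 3.122e+00 -3.500e-01 -3.000e-03] [-0.5  0.4 -0.9] 1.0006721053647614 [ 1.4   0.37 -0.84  1.74  0.29  1.17 -1.31]
[[ 0.975 -0.221 -0.002]
 [-0.221 -0.975  0.   ]
 [-0.002  0.    -1.   ]]
tip [ 0.424  -0.3946  0.1128] yawY -102.79 turn(tool rv) [ 0.0003  0.002  -0.019 ] shift now-axes cm [ 0.74 -0.23  5.28] shift after turn cm [ 0.74 -0.22  5.28]
```

Emit:
{"method": "play_rows", "body": {"targets": "0.7 -0.2 2 0 0.002 -0.019 1;0 0 2 0 0 0 1;0 0 1 0 0 0 1;0 0 0 0 0 0 1"}}

```text
time: 37.08
position: [0.4332, -0.3908, 0.2429]
tool_rot: [-3.124, 0.315, -0.0]
ft_force: [0.1, 0.3, 1.1]
grip_width: 1.001
```

```bash
python3 -c "
from h import *
plan(.432,-.394,-101.7,.0165)
S=snap('side','side12')
cv2.imwrite('pics/q1.png',cv2.resize(S['pixels'][100:180,330:420],None,fx=7,fy=7,interpolation=cv2.INTER_CUBIC))"
```

```text
37.075 [ 0.4332 -0.3908  0.2429] [-3.124  0.315 -0.   ] [0.1 0.3 1.1] 1.000686943044871 [ 1.36  0.44 -0.81  1.78  0.35  1.08 -1.35]
[[ 0.98  -0.199  0.   ]
 [-0.199 -0.98   0.002]
 [ 0.    -0.002 -1.   ]]
tip [ 0.4333 -0.3905  0.0609] yawY -101.51 turn(tool rv) [-0.0019 -0.      0.0034] shift now-axes cm [-0.06  0.34  4.44] shift after turn cm [-0.06  0.34  4.44]
```

View pics/q1.png

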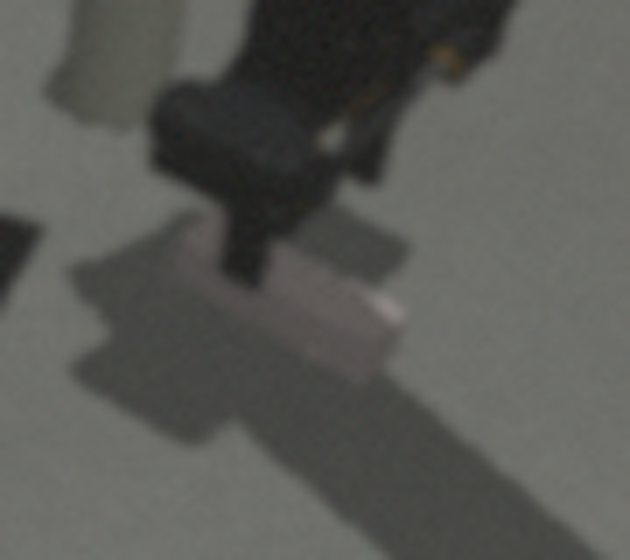

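Aligned over the block. Go down and grip.

Emit:
{"method": "play_rows", "body": {"targets": "-0.1 0.3 1.5 -0.002 0 0.003 1;0 0 1.5 0 0 0 1;0 0 1 0 0 0 1;0 0 0.3 0 0 0 1;0 0 0 0 0 0 1"}}

```text
time: 37.75
position: [0.4318, -0.3942, 0.1983]
tool_rot: [3.123, -0.321, 0.002]
ft_force: [0.2, 0.4, -0.1]
grip_width: 0.999
```

```bash
python3 -c "
from h import *
plan(.432,-.394,-101.7,.0165)"
```

```text
37.75 [ 0.4318 -0.3942  0.1983] [ 3.123e+00 -3.210e-01  2.000e-03] [ 0.2  0.4 -0.1] 0.9987227108881563 [ 1.34  0.49 -0.78  1.81  0.41  1.01 -1.38]
[[ 0.979 -0.203  0.001]
 [-0.203 -0.979 -0.002]
 [ 0.002  0.002 -1.   ]]
tip [ 0.4321 -0.3946  0.0163] yawY -101.72 turn(tool rv) [ 0.0019 -0.0016 -0.0004] shift now-axes cm [ 0.01 -0.02 -0.02] shift after turn cm [ 0.01 -0.02 -0.02]
```

Emit:
{"method": "play_rows", "body": {"targets": "0 0 0 0 0 0 -1;0 0 0 0 0 0 -1;0 0 0 0 0 0 -1;0 0 0 0 0 0 -1;0 0 0 0 0 0 -1;0 0 0 0 0 0 -1;0 0 0 0 0 0 -1;0 0 0 0 0 0 -1;0 0 0 0 0 0 -1;0 0 0 0 0 0 -1;0 0 0 0 0 0 -1"}}

```text
time: 39.12
position: [0.4324, -0.3945, 0.1996]
tool_rot: [3.122, -0.32, 0.005]
ft_force: [-0.9, 0.1, -0.7]
grip_width: 0.339
```

Emit:
{"method": "play_rows", "body": {"targets": "0 0 -2 0 0 0 -1;0 0 -4 0 0 0 -1;0 0 -4 0 0 0 -1;0 0 -2 0 0 0 -1"}}

```text
time: 39.62
position: [0.4314, -0.3931, 0.3239]
tool_rot: [3.125, -0.319, 0.0]
ft_force: [0.8, -0.9, -2.3]
grip_width: 0.342
```

```bash
python3 -c "
from h import *
plan(.511,.2375,-7.6,.12)"
```

```text
39.625 [ 0.4314 -0.3931  0.3239] [ 3.125 -0.319  0.   ] [ 0.8 -0.9 -2.3] 0.34175445623948003 [ 1.41  0.35 -0.86  1.7   0.28  1.22 -1.29]
[[ 0.979 -0.202  0.   ]
 [-0.202 -0.979 -0.   ]
 [ 0.     0.    -1.   ]]
tip [ 0.4314 -0.3932  0.1419] yawY -101.65 turn(tool rv) [ 2.0000e-04 -4.0000e-04  1.5001e+00] shift now-axes cm [ -4.94 -63.37   2.16] shift after turn cm [-63.56   0.45   2.19]
```

Emit:
{"method": "play_rows", "body": {"targets": "4 -2 0 0 0 0 -1;4 -2 0 0 0 0 -1;4 -2 0 0 0 0 -1;4 -2 0 0 0 0 -1;0 0 0 0 0 0 -1"}}

```text
time: 40.25
position: [0.6082, -0.3481, 0.3327]
tool_rot: [3.119, -0.327, 0.009]
ft_force: [-0.5, -0.5, -2.2]
grip_width: 0.337
```

```bash
python3 -c "
from h import *
plan(.6,-.0,-7.6,.14)"
```

```text
40.25 [ 0.6082 -0.3481  0.3327] [ 3.119 -0.327  0.009] [-0.5 -0.5 -2.2] 0.3368579186810288 [ 1.03  0.59 -0.81  1.38  0.44  1.34 -1.57]
[[ 0.978 -0.207  0.005]
 [-0.207 -0.978 -0.006]
 [ 0.007  0.005 -1.   ]]
tip [ 0.6092 -0.3492  0.1507] yawY -101.96 turn(tool rv) [-8.0000e-04 -9.2000e-03  1.4947e+00] shift now-axes cm [ -8.03 -33.88   0.84] shift after turn cm [-34.39   5.42   1.07]
```

Now turn here a little and watch j3.

Emit:
{"method": "play_rows", "body": {"targets": "0 0 0 0 -0.008 -0.18 -1;0 0 0 0 0 -0.18 -1;0 0 0 0 0 -0.18 -1"}}

```text
time: 40.62
position: [0.6069, -0.3486, 0.3352]
tool_rot: [3.088, 0.542, -0.008]
ft_force: [-0.0, 0.0, -1.8]
grip_width: 0.338
```

```bash
python3 -c "
from h import *
plan(.6,-.0,-7.6,.14)"
```

```text
40.625 [ 0.6069 -0.3486  0.3352] [ 3.088  0.542 -0.008] [-0.   0.  -1.8] 0.33792328870923344 [ 1.09  0.63 -0.92  1.37  0.51  1.38 -1.05]
[[ 0.94   0.341 -0.004]
 [ 0.341 -0.94  -0.007]
 [-0.006  0.005 -1.   ]]
tip [ 0.6061 -0.3499  0.1532] yawY -70.07 turn(tool rv) [ 0.0015  0.0085 -1.0904] shift now-axes cm [ 11.24 -33.01   1.07] shift after turn cm [34.46 -5.29  1.32]
```

Emit:
{"method": "play_rows", "body": {"targets": "1.5 -4.2 0 0 0.008 0 -1;1.5 -4.2 0 0 0 0 -1;1.5 -4.2 0 0 0 0 -1;1.5 -4.2 0 0 0 0 -1;1.5 -4.2 0 0 0 0 -1;1.5 -4.2 0 0 0 0 -1;1.5 -4.2 0 0 0 0 -1;0 0 0 0 0 0 -1"}}

```text
time: 41.62
position: [0.6003, -0.0347, 0.3389]
tool_rot: [3.084, 0.526, 0.002]
ft_force: [-0.0, -1.3, -2.3]
grip_width: 0.343
```

```bash
python3 -c "
from h import *
plan(.6,.1,-7.6,.14)"
```

```text
41.625 [ 0.6003 -0.0347  0.3389] [3.084e+00 5.260e-01 2.000e-03] [-0.  -1.3 -2.3] 0.3430993382654323 [ 0.83  0.45 -1.04  1.64  0.41  1.29 -1.52]
[[ 0.944  0.331  0.003]
 [ 0.331 -0.943 -0.013]
 [-0.001  0.013 -1.   ]]
tip [ 0.601  -0.0371  0.157 ] yawY -70.65 turn(tool rv) [ 0.0113  0.0083 -1.1004] shift now-axes cm [  4.43 -12.75   1.52] shift after turn cm [13.35 -1.82  1.69]
```

Emit:
{"method": "play_rows", "body": {"targets": "-3.5 -2.1 0 0.011 0.008 0 -1;-3.5 -2.1 0 0 0 0 -1;-3.5 -2.1 0 0 0 0 -1;-3.5 -2.1 0 0 0 0 -1;0 0 0 0 0 0 -1"}}

```text
time: 42.25
position: [0.4385, -0.005, 0.3393]
tool_rot: [3.085, 0.516, 0.004]
ft_force: [-0.2, 0.3, -2.3]
grip_width: 0.342
```

```bash
python3 -c "
from h import *
plan(.40,-.18,-70,.15)"
```

```text
42.25 [ 0.4385 -0.005   0.3393] [3.085 0.516 0.004] [-0.2  0.3 -2.3] 0.3422392773977149 [ 1.27 -0.15 -1.22  2.   -0.14  1.19 -1.13]
[[ 0.946  0.325  0.005]
 [ 0.325 -0.946 -0.014]
 [-0.     0.014 -1.   ]]
tip [ 0.4393 -0.0075  0.1573] yawY -71.02 turn(tool rv) [ 0.0144  0.0003 -0.0178] shift now-axes cm [-9.33 15.29  0.95] shift after turn cm [-9.6  15.13  0.73]
```

Emit:
{"method": "play_rows", "body": {"targets": "-1.5 3 0 0.014 0 0 -1;-1.5 3 0 0 0 0 -1;-1.5 3 0 0 0 0 -1;-1.5 3 0 0 0 0 -1;-1.5 3 0 0 0 0 -1;0 0 0 0 0 0 -1"}}

```text
time: 43.0
position: [0.416, -0.1832, 0.3419]
tool_rot: [3.095, 0.507, 0.001]
ft_force: [0.2, 0.2, -2.7]
grip_width: 0.34
```

```bash
python3 -c "
from h import *
plan(.60,-.18,-70,.15)"
```

```text
43.0 [ 0.416  -0.1832  0.3419] [3.095e+00 5.070e-01 1.000e-03] [ 0.2  0.2 -2.7] 0.3401429751277859 [ 1.39 -0.04 -1.    1.97 -0.03  1.19 -0.84]
[[ 0.948  0.319  0.001]
 [ 0.319 -0.948 -0.005]
 [-0.     0.005 -1.   ]]
tip [ 0.4162 -0.184   0.1599] yawY -71.41 turn(tool rv) [ 0.005   0.0002 -0.0246] shift now-axes cm [17.54  5.56  1.02] shift after turn cm [17.4   6.    0.99]
```

Emit:
{"method": "play_rows", "body": {"targets": "-2.5 3 0 0.005 0 0 -1;-2.5 3 0 0 0 0 -1;-2.5 3 0 0 0 0 -1;-2.5 3 0 0 0 0 -1;-2.5 3 0 0 0 0 -1;0 0 0 0 0 0 -1"}}

```text
time: 43.75
position: [0.3452, -0.373, 0.3393]
tool_rot: [-3.092, -0.508, -0.002]
ft_force: [-0.3, 1.3, -2.1]
grip_width: 0.338
```

```bash
python3 -c "
from h import *
plan(.60,-.18,-70,.15)"
```

```text
43.75 [ 0.3452 -0.373   0.3393] [-3.092e+00 -5.080e-01 -2.000e-03] [-0.3  1.3 -2.1] 0.3381011769393613 [ 1.55  0.13 -0.82  1.86  0.09  1.2  -0.55]
[[ 0.948  0.32  -0.   ]
 [ 0.32  -0.947  0.008]
 [ 0.003 -0.008 -1.   ]]
tip [ 0.3452 -0.3716  0.1573] yawY -71.35 turn(tool rv) [-0.0075 -0.0026 -0.0236] shift now-axes cm [ 30.32 -10.13   0.88] shift after turn cm [30.55 -9.42  0.73]
```

Emit:
{"method": "play_rows", "body": {"targets": "4.5 -1 0 -0.007 -0.002 0 -1;4.5 -1 0 0 0 0 -1;4.5 -1.5 0 0 0 0 -1;4.5 -1.5 0 0 0 0 -1;4.5 -2 0 0 0 0 -1;4.5 -3 0 0 0 0 -1;3.5 -4 0 0 0 0 -1;2 -4.5 0 0 0 0 -1;1.5 -4.5 0 0 0 0 -1;1.5 -4.5 0 0 0 0 -1;1 -4.5 0 0 0 0 -1;0.5 -4.5 0 0 0 0 -1;0 0 0 0 0 0 -1"}}

```text
time: 45.38
position: [0.5899, 0.1119, 0.337]
tool_rot: [-3.078, -0.506, 0.007]
ft_force: [0.4, 0.4, -2.1]
grip_width: 0.336
```

```bash
python3 -c "
from h import *
plan(.60,.1,-70,.15)"
```

```text
45.375 [0.5899 0.1119 0.337 ] [-3.078 -0.506  0.007] [ 0.4  0.4 -2.1] 0.33615080147048787 [ 0.56  0.43 -0.99  1.64  0.35  1.27 -1.73]
[[ 0.947  0.32  -0.008]
 [ 0.32  -0.947  0.021]
 [-0.001 -0.023 -1.   ]]
tip [0.5885 0.1158 0.155 ] yawY -71.34 turn(tool rv) [-0.0229  0.0004 -0.0234] shift now-axes cm [0.57 1.46 0.47] shift after turn cm [0.54 1.46 0.5 ]
```

Emit:
{"method": "play_rows", "body": {"targets": "-4 0.2 0 -0.023 0 0 -1;-4 0.2 0 0 0 0 -1;-4 0.2 0 0 0 0 -1;-4 0.2 0 0 0 0 -1;-1.5 3.5 0 0 0 0 -1;-1.5 3.5 0 0 0 0 -1;-1.5 3.5 0 0 0 0 -1;-1.5 3.5 0 0 0 0 -1;-1.5 3.5 0 0 0 0 -1;-1.5 3.5 0 0 0 0 -1;0 0 0 0 0 0 -1"}}

```text
time: 46.75
position: [0.4189, -0.1826, 0.3352]
tool_rot: [3.099, 0.511, -0.01]
ft_force: [-0.4, 0.8, -1.9]
grip_width: 0.339
```

```bash
python3 -c "
from h import *
plan(.345,-.37,-70,.15)"
```

```text
46.75 [ 0.4189 -0.1826  0.3352] [ 3.099  0.511 -0.01 ] [-0.4  0.8 -1.9] 0.3390974323014146 [ 1.17 -0.02 -0.8   1.97 -0.01  1.18 -0.87]
[[ 0.947  0.321 -0.006]
 [ 0.321 -0.947 -0.001]
 [-0.006 -0.001 -1.   ]]
tip [ 0.4177 -0.1828  0.1532] yawY -71.26 turn(tool rv) [-0.0008  0.0063 -0.0221] shift now-axes cm [-13.01  15.38   0.39] shift after turn cm [-13.35  15.08   0.32]
```

Emit:
{"method": "play_rows", "body": {"targets": "-2.5 3 0 0 0.006 0 -1;-2.5 3 0 0 0 0 -1;-2.5 3 0 0 0 0 -1;-2.5 3 0 0 0 0 -1;-2.5 3 0 0 0 0 -1;4.5 -1 0 0 0 0 -1;4.5 -1 0 0 0 0 -1;4.5 -1.5 0 0 0 0 -1;4.5 -1.5 0 0 0 0 -1;4.5 -2 0 0 0 0 -1;4.5 -3 0 0 0 0 -1;3.5 -4 0 0 0 0 -1;2 -4.5 0 0 0 0 -1;1.5 -4.5 0 0 0 0 -1;1.5 -4.5 0 0 0 0 -1;1 -4.5 0 0 0 0 -1;0.5 -4.5 0 0 0 0 -1;0 0 0 0 0 0 -1"}}

```text
time: 49.0
position: [0.5879, 0.1224, 0.336]
tool_rot: [-3.076, -0.521, 0.006]
ft_force: [0.1, -0.7, -1.5]
grip_width: 0.34
```

```bash
python3 -c "
from h import *
plan(.511,.2375,-70,.15)"
```

```text
49.0 [0.5879 0.1224 0.336 ] [-3.076 -0.521  0.006] [ 0.1 -0.7 -1.5] 0.3397816757755461 [ 0.46  0.38 -0.87  1.64  0.28  1.26 -1.7 ]
[[ 0.944  0.329 -0.007]
 [ 0.329 -0.944  0.02 ]
 [ 0.    -0.022 -1.   ]]
tip [0.5866 0.1261 0.154 ] yawY -70.77 turn(tool rv) [-0.0216 -0.0002 -0.0134] shift now-axes cm [ -3.47 -13.39   0.69] shift after turn cm [ -3.29 -13.45   0.4 ]
```

Good, j3 is -0.87. Move to the recess and turn.

Emit:
{"method": "play_rows", "body": {"targets": "-1 -4 0 -0.021 0 -0.05 -1;-1 -4 0 0 0 0 -1;-1.2 -4 0 0 0 0 -1;0 0 0 0 0 -0.18 -1;0 0 0 0 0 -0.18 -1;0 0 0 0 0 -0.18 -1;0 0 0 0 0 -0.18 -1;0 0 0 0 0 -0.18 -1;0 0 0 0 0 -0.1 -1;0 0 0 0 0 0 -1"}}

```text
time: 50.25
position: [0.5127, 0.2241, 0.3358]
tool_rot: [-2.389, -2.038, 0.007]
ft_force: [-0.1, -0.1, -1.8]
grip_width: 0.338
```

```bash
python3 -c "
from h import *
plan(.511,.2375,-7.6,.085)"
```

```text
50.25 [0.5127 0.2241 0.3358] [-2.389 -2.038  0.007] [-0.1 -0.1 -1.8] 0.3381965926915759 [ 0.49  0.38 -1.14  1.74  0.36  1.26 -0.89]
[[ 0.158  0.988 -0.004]
 [ 0.988 -0.158 -0.001]
 [-0.002 -0.004 -1.   ]]
tip [0.5118 0.2239 0.1538] yawY -9.06 turn(tool rv) [-0.0042  0.0019 -0.0256] shift now-axes cm [ 1.31 -0.35  6.88] shift after turn cm [ 1.31 -0.34  6.88]
```

Emit:
{"method": "play_rows", "body": {"targets": "1.2 -0.3 1.5 -0.004 0.002 -0.025 -1;0 0 2 0 0 0 -1;0 0 2 0 0 0 -1;0 0 1 0 0 0 -1;0 0 0 0 0 0 -1"}}

```text
time: 50.88
position: [0.5107, 0.2367, 0.2642]
tool_rot: [-2.366, -2.065, 0.005]
ft_force: [0.7, 0.3, -2.1]
grip_width: 0.343
```

```bash
cat > hold.py <<'E'
from h import *
import sys
def chk(tag,L,W,rec,RL,RW,off=(200,200),sz=(130,100)):
    S=snap('side','side'+tag)
    cv2.imwrite('pics/h%s.png'%tag,cv2.resize(S['pixels'][off[1]:off[1]+sz[1],off[0]:off[0]+sz[0]],None,fx=6,fy=6,interpolation=cv2.INTER_CUBIC))
    p=ctrl.get_state();Rm=Ro.from_rotvec(p['tool_rot']).as_matrix();tip=p['position']+Rm[:,2]*.182
    X=Rm[:,0];Y=Rm[:,1];Z=np.array([0,0,1])
    f=lambda P:((proj(S,P)+.5-off)*6-.5).round(1)
    for h in (-.017,.011):
      for a,b in ((-1,1),(-1,-1),(1,1)): print(h,a,b,f(tip+Y*a*W/2+X*b*L/2+Z*h))
    c=np.radians(-7.6);cx=np.array([np.cos(c),np.sin(c),0]);cy=np.array([-cx[1],cx[0],0])
    for a,b in ((-1,1),(-1,-1),(1,1)): print('rec',f(np.array([*rec,.036])+cx*a*RW/2+cy*b*RL/2))
E
python3 -c "
from hold import *
plan(.511,.2375,-7.6,.08)
chk('13',.11,.03,(.511,.2375),.116,.036,(190,210))"
```

```text
50.875 [0.5107 0.2367 0.2642] [-2.366 -2.065  0.005] [ 0.7  0.3 -2.1] 0.3429187289285388 [ 0.4   0.47 -1.08  1.8   0.45  1.15 -0.96]
[[ 0.135  0.991 -0.003]
 [ 0.991 -0.135 -0.001]
 [-0.002 -0.003 -1.   ]]
tip [0.5101 0.2365 0.0822] yawY -7.75 turn(tool rv) [-0.0032  0.0017 -0.0026] shift now-axes cm [0.08 0.02 0.22] shift after turn cm [0.08 0.02 0.22]
-0.017 -1 1 [320.4 410.8]
-0.017 -1 -1 [481.4 240.4]
-0.017 1 1 [266.2 372.8]
0.011 -1 1 [318.4 375. ]
0.011 -1 -1 [482.  203.4]
0.011 1 1 [263.2 336.7]
rec [321.4 457.2]
rec [487.7 278.2]
rec [257.2 411.8]
```

View pics/h13.png

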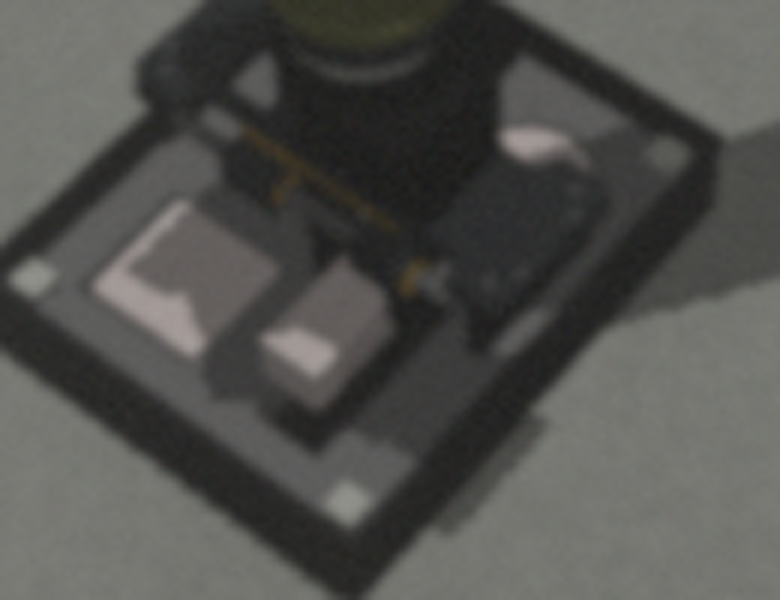

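Emit:
{"method": "play_rows", "body": {"targets": "0 0 0.9 -0.003 0.001 -0.002 -1;0 0 1 0 0 0 -1;0 0 0.6 0 0 0 -1;0 0 0 0 0 0 -1"}}

```text
time: 51.42
position: [0.5116, 0.2368, 0.2392]
tool_rot: [2.364, 2.066, 0.004]
ft_force: [-0.4, 0.6, -1.9]
grip_width: 0.346
```

```bash
python3 -c "
from hold import *
plan(.5107,.2365,-7.6,.04)"
```

```text
51.425 [0.5116 0.2368 0.2392] [2.364 2.066 0.004] [-0.4  0.6 -1.9] 0.3456985284608232 [ 0.38  0.5  -1.05  1.83  0.48  1.1  -0.98]
[[ 0.134  0.991  0.003]
 [ 0.991 -0.134  0.   ]
 [ 0.001  0.003 -1.   ]]
tip [0.5121 0.2368 0.0572] yawY -7.69 turn(tool rv) [ 0.0029 -0.0005 -0.0015] shift now-axes cm [-0.04 -0.09  1.72] shift after turn cm [-0.04 -0.08  1.72]
```

Emit:
{"method": "play_rows", "body": {"targets": "-0.05 -0.1 0.4 0.003 0 -0.001 -1;0 0 0.4 0 0 0 -1;0 0 0.4 0 0 0 -1;0 0 0.4 0 0 0 -1;0 0 0 0 0 0 -1"}}

```text
time: 52.05
position: [0.5107, 0.2365, 0.2225]
tool_rot: [-2.364, -2.068, -0.001]
ft_force: [0.2, -0.3, -2.1]
grip_width: 0.339
```

```bash
python3 -c "
from hold import *
plan(.5107,.2365,-7.6,.04)"
```

```text
52.05 [0.5107 0.2365 0.2225] [-2.364e+00 -2.068e+00 -1.000e-03] [ 0.2 -0.3 -2.1] 0.3390072427565804 [ 0.37  0.52 -1.03  1.84  0.5   1.08 -0.99]
[[ 0.133  0.991  0.   ]
 [ 0.991 -0.133  0.001]
 [ 0.001  0.    -1.   ]]
tip [0.5107 0.2367 0.0405] yawY -7.64 turn(tool rv) [ 0.0004 -0.0009 -0.0006] shift now-axes cm [-0.    0.    0.05] shift after turn cm [-0.    0.    0.05]
```

Emit:
{"method": "play_rows", "body": {"targets": "0 0 0.15 0 0 0 -1;0 0 0 0 0 0 0;0 0 0 0 0 0 0;0 0 0 0 0 0 0;0 0 -1.5 0 0 0 0;0 0 -1.5 0 0 0 -1;0 0 0 0 0 0 -1;0 0 0 0 0 0 -1;0 0 0 0 0 0 -1;0 0 0 0 0 0 -1"}}

```text
time: 53.3
position: [0.5114, 0.2371, 0.255]
tool_rot: [2.364, 2.068, 0.007]
ft_force: [0.3, -0.4, -0.6]
grip_width: 0.038
```

```bash
python3 -c "
from hold import *
plan(.5107,.2365,-7.6,.052)
chk('14',.11,.03,(.511,.2375),.116,.036,(190,210))"
```

```text
53.3 [0.5114 0.2371 0.255 ] [2.364 2.068 0.007] [ 0.3 -0.4 -0.6] 0.0378043547385967 [ 0.4   0.48 -1.07  1.81  0.46  1.12 -0.96]
[[ 0.133  0.991  0.004]
 [ 0.991 -0.133  0.002]
 [ 0.002  0.004 -1.   ]]
tip [0.5121 0.2374 0.073 ] yawY -7.64 turn(tool rv) [ 0.0038 -0.0024 -0.0007] shift now-axes cm [-0.07 -0.07  2.1 ] shift after turn cm [-0.07 -0.06  2.1 ]
-0.017 -1 1 [316.8 422.8]
-0.017 -1 -1 [476.6 253. ]
-0.017 1 1 [262.8 384.6]
0.011 -1 1 [314.7 387.4]
0.011 -1 -1 [477.2 216.4]
0.011 1 1 [259.9 349. ]
rec [321.4 457.2]
rec [487.7 278.2]
rec [257.2 411.8]
```

View pics/h14.png

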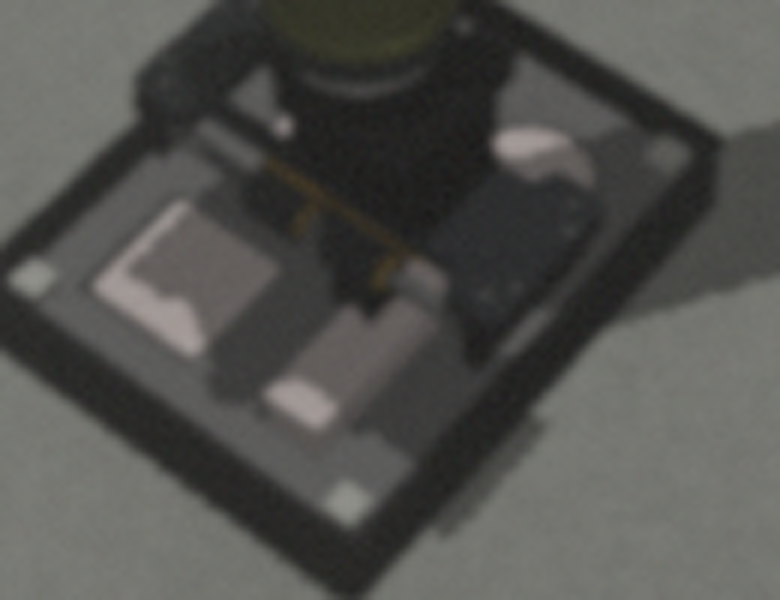

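The long block is in its recess and standing proud. Press it.

Emit:
{"method": "play_rows", "body": {"targets": "-0.07 -0.07 0.9 0.004 -0.002 0 -1;0 0 0.7 0 0 0 -1;0 0 0.4 0 0 0 -1;0 0 0.4 0 0 0 -1;0 0 0.4 0 0 0 -1;0 0 0.4 0 0 0 -1;0 0 0.4 0 0 0 -1"}}

```text
time: 54.22
position: [0.5105, 0.2371, 0.2198]
tool_rot: [2.363, 2.068, -0.006]
ft_force: [-3.1, -1.4, 9.0]
grip_width: 0.001
```

Emit:
{"method": "play_rows", "body": {"targets": "0 0 0.3 0 0 0 -1;0 0 0.35 0 0 0 -1"}}

```text
time: 54.48
position: [0.5106, 0.2381, 0.2184]
tool_rot: [2.361, 2.065, -0.011]
ft_force: [-10.9, -8.5, 37.4]
grip_width: 0.008
```

Emit:
{"method": "play_rows", "body": {"targets": "0 0 -3 0 0 0 -1;0 0 -4 0 0 0 -1;0 0 -4 0 0 0 0;-4 -1 0 0 0 0 0.5;-5 -1 0 0 0 0 0.5;-5 -1 0 0 0 0 0.5;-5 -1 0 0 0 0 0.5;-5 -0.5 0 0 0 0 0.5;-5 0 0 0 0 0 0.5;-5 0.5 0 0 0 0 0.5;-5 0.5 0 0 0 0 0.5;-5 0.5 0 0 0 0 0.5;0 0 0 0 0 0 0.5"}}

```text
time: 56.1
position: [0.4209, -0.2045, 0.3353]
tool_rot: [2.353, 2.063, -0.013]
ft_force: [-0.7, 0.4, -0.3]
grip_width: 0.747
```

```bash
python3 -c "
from h import *
plan(.642,-.26,4.7,.12)
S=snap('side','side15');T=snap('top','top15')
cv2.imwrite('pics/r1.png',cv2.resize(S['pixels'][90:310,180:400],None,fx=2.7,fy=2.7,interpolation=cv2.INTER_CUBIC))
cv2.imwrite('pics/r2.png',cv2.resize(T['pixels'][130:280,130:400],None,fx=2.9,fy=2.9,interpolation=cv2.INTER_CUBIC))"
```

```text
56.1 [ 0.4209 -0.2045  0.3353] [ 2.353  2.063 -0.013] [-0.7  0.4 -0.3] 0.7469942376245273 [ 1.33  0.01 -0.94  1.95  0.03  1.17  0.26]
[[ 0.131  0.991  0.002]
 [ 0.991 -0.131 -0.014]
 [-0.014  0.004 -1.   ]]
tip [ 0.4212 -0.2071  0.1533] yawY -7.51 turn(tool rv) [ 0.0021  0.0142 -0.2131] shift now-axes cm [-2.56 22.64  3.45] shift after turn cm [-7.34 21.59  3.33]
```

View pics/r1.png

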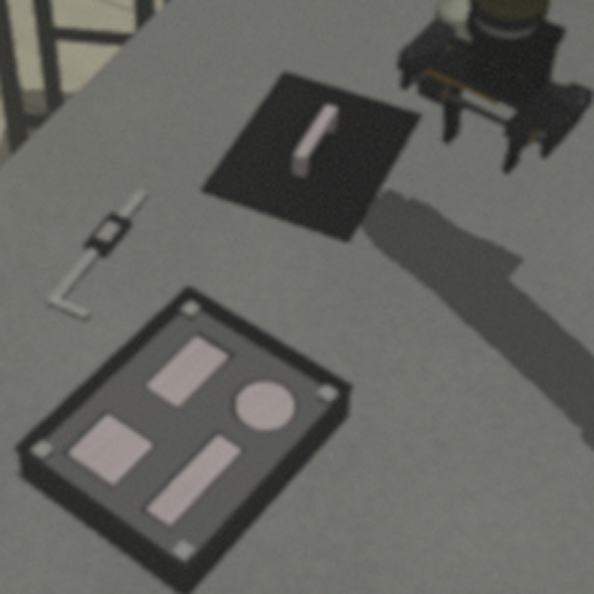

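View pics/r2.png

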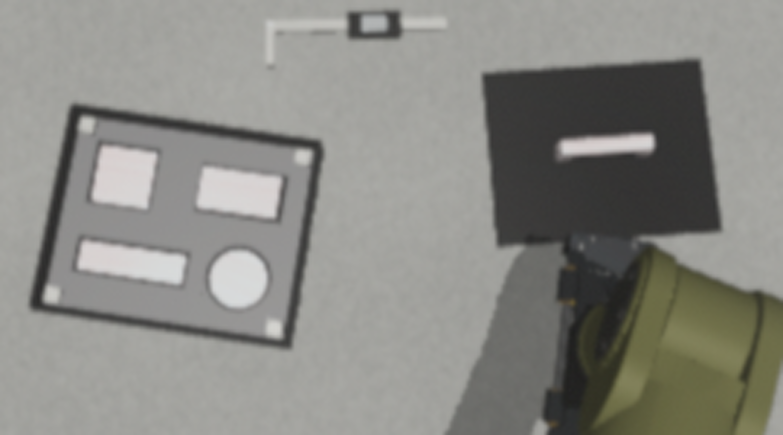

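```bash
cat > ov.py <<'E'
from h import *
import sys
cx0,cy0,yaw=float(sys.argv[1]),float(sys.argv[2]),np.radians(float(sys.argv[3]))
ex=np.array([np.cos(yaw),np.sin(yaw),0]);ey=np.array([-ex[1],ex[0],0]);c=np.array([cx0,cy0,0])
tag=sys.argv[4]
for n,off,sz in(('top',(135,155),(115,105)),('side',(180,185),(140,120))):
    im=load(n+tag);f=5
    I=cv2.resize(im['pixels'][off[1]:off[1]+sz[1],off[0]:off[0]+sz[0]],None,fx=f,fy=f,interpolation=cv2.INTER_CUBIC)
    for a,b,z,col in((.216,.266,.054,(0,0,255)),(.2,.25,.036,(0,255,0)),(.206,.256,.054,(255,128,0)),(.216,.266,0,(0,255,255))):
        P=np.array([(proj(im,c+ex*s*a/2+ey*t*b/2+[0,0,z])+.5-off)*f-.5 for s,t in((1,1),(1,-1),(-1,-1),(-1,1))])
        cv2.polylines(I,[np.round(P*8).astype(np.int32)],True,col,1,cv2.LINE_AA,3)
    cv2.imwrite('pics/ov_%s_%s.png'%(n,sys.argv[5]),I)
E
python3 ov.py .5486 .1883 -7.6 15 a
```

```text
(no output)
```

View pics/ov_top_a.png

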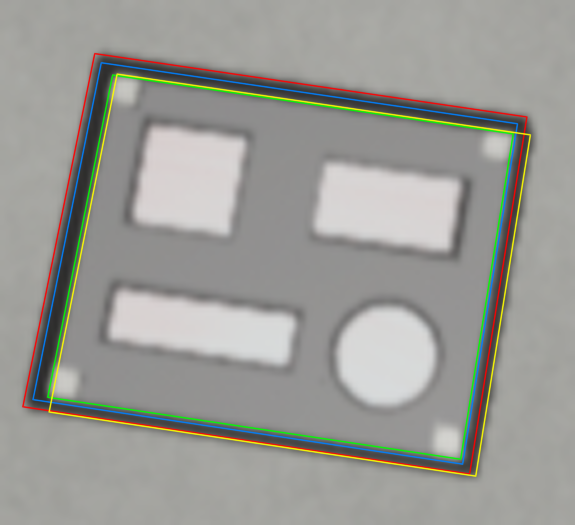

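View pics/ov_side_a.png

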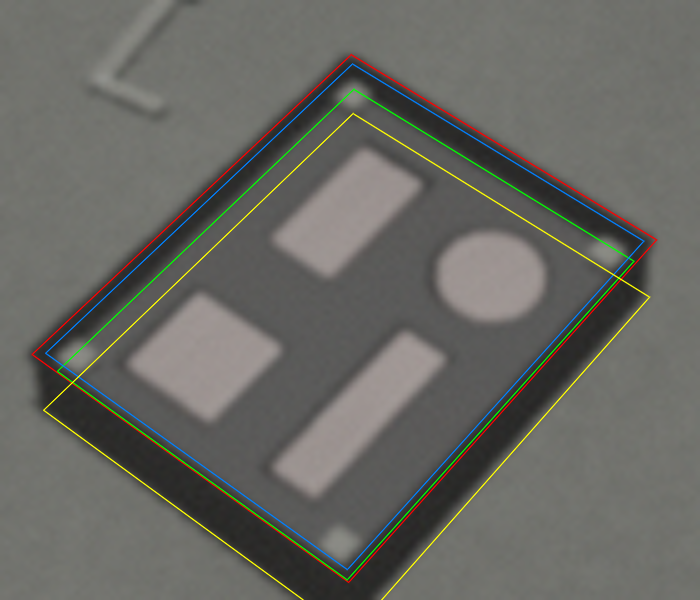

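Emit:
{"method": "play_rows", "body": {"targets": "0 0 0 0.002 0.014 -0.11 0.5;0 0 0 0 0 -0.1 0.5;-1.5 4.3 0 0 0 0 0.5;-1.5 4.3 0.5 0 0 0 0.5;-1.5 4.3 1 0 0 0 0.5;-1.5 4.3 1 0 0 0 0.5;-1.3 4.3 1 0 0 0 0.5;0 0 0 0 0 0 0.5"}}

```text
time: 57.2
position: [0.6521, -0.2372, 0.3006]
tool_rot: [2.095, 2.338, -0.004]
ft_force: [-0.6, 0.1, -0.1]
grip_width: 0.751
```

```bash
python3 -c "
from h import *
plan(.642,-.262,4.7,.06)"
```

```text
57.2 [ 0.6521 -0.2372  0.3006] [ 2.095  2.338 -0.004] [-0.6  0.1 -0.1] 0.7505290085320484 [ 0.9   0.63 -0.86  1.43  0.48  1.3   0.11]
[[-0.109  0.994  0.   ]
 [ 0.994  0.109 -0.003]
 [-0.003 -0.    -1.   ]]
tip [ 0.6521 -0.2378  0.1186] yawY 6.28 turn(tool rv) [-0.0001  0.0033  0.0275] shift now-axes cm [-2.34 -1.27  5.87] shift after turn cm [-2.39 -1.21  5.86]
```

Emit:
{"method": "play_rows", "body": {"targets": "-2.4 -1.2 0.5 0 0.003 0.027 0.5;0 0 2 0 0 0 0.5;0 0 2 0 0 0 0.5;0 0 0.5 0 0 0 0.5;0 0 0 0 0 0 0.5"}}

```text
time: 57.82
position: [0.6393, -0.2625, 0.2488]
tool_rot: [2.128, 2.311, -0.004]
ft_force: [-0.6, 0.5, 0.0]
grip_width: 0.747
```

```bash
python3 -c "
from h import *
plan(.642,-.262,4.7,.016)
S=snap('side','side16')
cv2.imwrite('pics/s1.png',cv2.resize(S['pixels'][95:195,240:350],None,fx=6,fy=6,interpolation=cv2.INTER_CUBIC))
"
```

```text
57.825 [ 0.6393 -0.2625  0.2488] [ 2.128  2.311 -0.004] [-0.6  0.5  0. ] 0.7474953468552927 [ 0.93  0.66 -0.83  1.48  0.51  1.22  0.11]
[[-0.082  0.997 -0.002]
 [ 0.997  0.082 -0.002]
 [-0.002 -0.002 -1.   ]]
tip [ 0.639  -0.2629  0.0668] yawY 4.70 turn(tool rv) [-0.0017  0.0018 -0.    ] shift now-axes cm [0.04 0.28 5.08] shift after turn cm [0.03 0.28 5.08]
```

View pics/s1.png

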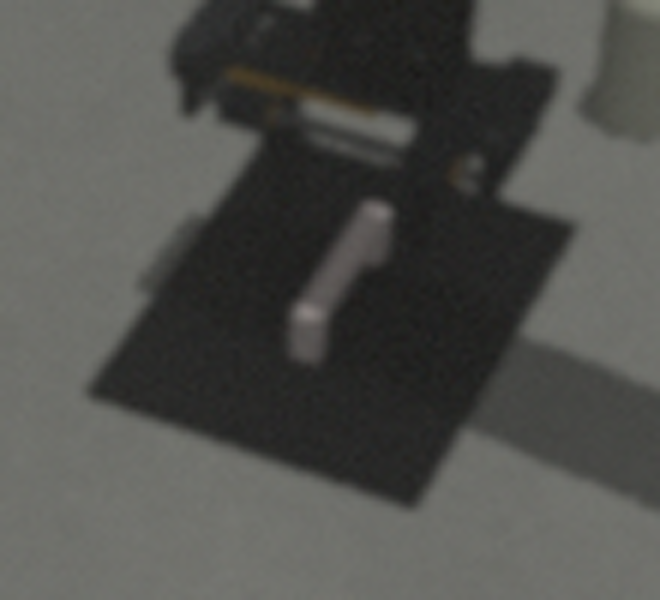

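Emit:
{"method": "play_rows", "body": {"targets": "0.05 0.3 2 -0.002 0.002 0 0.2;0 0 1.5 0 0 0 0.2;0 0 0.9 0 0 0 0.2;0 0 0.4 0 0 0 0.2;0 0 0 0 0 0 0.2"}}

```text
time: 58.5
position: [0.643, -0.2612, 0.1979]
tool_rot: [2.127, 2.311, 0.002]
ft_force: [0.2, -0.2, -0.2]
grip_width: 0.603
```

```bash
python3 -c "
from h import *
plan(.642,-.262,4.7,.016)"
```

```text
58.5 [ 0.643  -0.2612  0.1979] [2.127e+00 2.311e+00 2.000e-03] [ 0.2 -0.2 -0.2] 0.6026237779959152 [ 0.91  0.72 -0.8   1.51  0.55  1.14  0.08]
[[-0.083  0.997  0.001]
 [ 0.997  0.083  0.   ]
 [ 0.     0.001 -1.   ]]
tip [ 0.6432 -0.2611  0.0159] yawY 4.75 turn(tool rv) [ 0.0013 -0.0003  0.0009] shift now-axes cm [-0.07 -0.11 -0.02] shift after turn cm [-0.07 -0.11 -0.01]
```

Emit:
{"method": "play_rows", "body": {"targets": "-0.07 -0.1 0 0 0 0 -1;0 0 0 0 0 0 -1;0 0 0 0 0 0 -1;0 0 0 0 0 0 -1;0 0 0 0 0 0 -1;0 0 0 0 0 0 -1;0 0 0 0 0 0 -1;0 0 0 0 0 0 -1;0 0 0 0 0 0 -1;0 0 0 0 0 0 -1", "newtons": 55}}

```text
time: 59.75
position: [0.6425, -0.2622, 0.1995]
tool_rot: [2.126, 2.309, 0.003]
ft_force: [0.1, -0.8, 0.5]
grip_width: 0.174
```

Emit:
{"method": "play_rows", "body": {"targets": "0 0 -1 0 0 0 -1;0 0 -2 0 0 0 -1;0 0 -3 0 0 0 -1;0 0 -3 0 0 0 -1;0 0 -3 0 0 0 -1;0 0 0 0 0 0 -1"}}

```text
time: 60.5
position: [0.6419, -0.2615, 0.3275]
tool_rot: [2.124, 2.309, 0.004]
ft_force: [0.1, -0.1, -2.5]
grip_width: 0.182
```

```bash
python3 -c "
from h import *
plan(.5486,.1883,-7.6,.13)"
```

```text
60.5 [ 0.6419 -0.2615  0.3275] [2.124 2.309 0.004] [ 0.1 -0.1 -2.5] 0.1818691309384472 [ 0.94  0.6  -0.87  1.41  0.46  1.34  0.14]
[[-0.083  0.997  0.004]
 [ 0.997  0.083 -0.001]
 [-0.001  0.004 -1.   ]]
tip [ 0.6427 -0.2616  0.1455] yawY 4.78 turn(tool rv) [0.0044 0.0006 0.2161] shift now-axes cm [45.6  -5.55  1.48] shift after turn cm [ 43.35 -15.2    1.55]
```

Emit:
{"method": "play_rows", "body": {"targets": "0 0 0 0.004 0 0.11 -1;0 0 0 0 0 0.106 -1;3 -1 0 0 0 0 -1;4 -1.4 0 0 0 0 -1;4 -1.4 0 0 0 0 -1;4 -1.4 0 0 0 0 -1;4 -1.4 0 0 0 0 -1;4 -1.4 0 0 0 0 -1;4 -1.4 0 0 0 0 -1;4 -1.4 0 0 0 0 -1;4 -1.4 0 0 0 0 -1;4 -1.4 0 0 0 0 -1;2 -0.7 0 0 0 0 -1;0 0 0 0 0 0 -1"}}

```text
time: 62.25
position: [0.5478, 0.1759, 0.3139]
tool_rot: [-2.363, -2.053, 0.024]
ft_force: [0.2, -0.7, -2.2]
grip_width: 0.178
```

```bash
python3 -c "
from h import *
plan(.5486,.1883,-7.6,.10)"
```

```text
62.25 [0.5478 0.1759 0.3139] [-2.363 -2.053  0.024] [ 0.2 -0.7 -2.2] 0.1776053027601591 [ 0.47  0.4  -1.    1.72  0.34  1.23 -0.76]
[[ 0.14   0.99  -0.019]
 [ 0.99  -0.14  -0.001]
 [-0.004 -0.018 -1.   ]]
tip [0.5444 0.1756 0.132 ] yawY -8.02 turn(tool rv) [-0.0183  0.004  -0.0074] shift now-axes cm [ 1.26 -0.04  3.19] shift after turn cm [ 1.24 -0.09  3.19]
```

Emit:
{"method": "play_rows", "body": {"targets": "1.2 -0.05 1 -0.018 0.004 -0.007 -1;0 0 1 0 0 0 -1;0 0 0.8 0 0 0 -1;0 0 0 0 0 0 -1"}}

```text
time: 62.75
position: [0.5498, 0.1839, 0.2817]
tool_rot: [2.369, 2.062, -0.005]
ft_force: [-0.2, 0.6, -3.1]
grip_width: 0.177
```

```bash
cat > lidchk.py <<'E'
from h import *
import sys
tag=sys.argv[1]
S=snap('side','side'+tag);T=snap('top','top'+tag)
p=ctrl.get_state();Rm=Ro.from_rotvec(p['tool_rot']).as_matrix();tip=p['position']+Rm[:,2]*.182
X=Rm[:,0];Y=Rm[:,1]; zb=tip[2]-.016
for n,im,off,sz in(('top',T,(125,145),(135,120)),('side',S,(170,150),(150,130))):
    f=4.5
    I=cv2.resize(im['pixels'][off[1]:off[1]+sz[1],off[0]:off[0]+sz[0]],None,fx=f,fy=f,interpolation=cv2.INTER_CUBIC)
    if len(sys.argv)>2:
      for a,b,z,col in((.194,.244,.006,(0,0,255)),):
        P=np.array([(proj(im,np.array([tip[0],tip[1],zb+z])+Y*s*a/2+X*t*b/2)+.5-off)*f-.5 for s,t in((1,1),(1,-1),(-1,-1),(-1,1))])
        print(n,P.round(1).tolist())
        cv2.polylines(I,[np.round(P*8).astype(np.int32)],True,col,1,cv2.LINE_AA,3)
    cv2.imwrite('pics/lid_%s_%s.png'%(n,tag),I)
E
python3 lidchk.py 17 x; python3 -c "
from h import *
plan(.5486,.1883,-7.6,.10)"
```

```text
top [[136.7, 95.0], [504.9, 150.9], [455.1, 448.3], [75.4, 389.2]]
side [[95.8, 429.9], [365.2, 181.0], [616.0, 333.2], [354.8, 614.4]]
62.85 [0.5501 0.1841 0.2826] [ 2.368  2.062 -0.003] [ 0.5 -0.5 -2.5] 0.17825553102724379 [ 0.43  0.43 -0.98  1.75  0.39  1.17 -0.8 ]
[[ 0.138  0.99  -0.   ]
 [ 0.99  -0.138 -0.003]
 [-0.003  0.    -1.   ]]
tip [0.55   0.1837 0.1006] yawY -7.91 turn(tool rv) [ 0.      0.0026 -0.0054] shift now-axes cm [ 0.39 -0.21  0.06] shift after turn cm [ 0.4  -0.2   0.06]
```

View pics/lid_side_17.png

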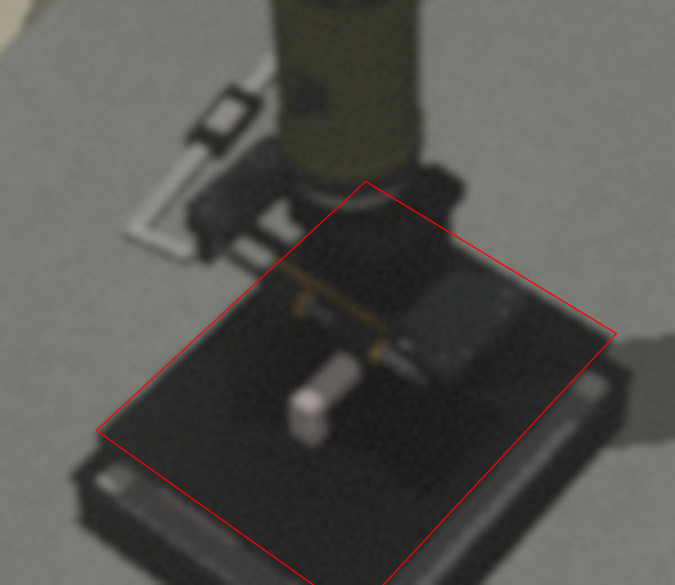

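View pics/lid_top_17.png

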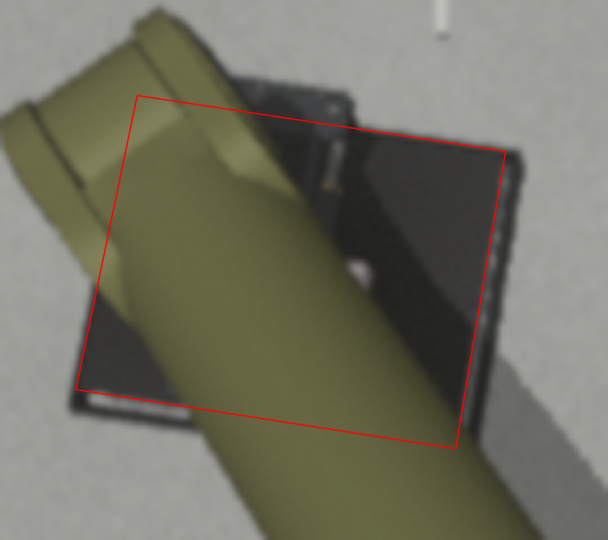

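Emit:
{"method": "play_rows", "body": {"targets": "0.4 -0.2 0.5 0 0.002 -0.005 -1;0 0 0.8 0 0 0 -1;0 0 0.2 0 0 0 -1;0 0 0 0 0 0 -1"}}

```text
time: 63.35
position: [0.5489, 0.1886, 0.2672]
tool_rot: [2.364, 2.068, 0.001]
ft_force: [-0.9, 0.0, -3.1]
grip_width: 0.182
```

```bash
python3 lidchk.py 18 x; python3 -c "
from h import *
plan(.5486,.1883,-7.6,.07)"
```

```text
top [[134.2, 102.3], [498.1, 155.9], [450.2, 449.6], [75.1, 393.1]]
side [[95.0, 452.3], [361.6, 202.5], [611.5, 354.2], [353.4, 636.1]]
63.45 [0.5489 0.1886 0.2674] [2.364e+00 2.068e+00 1.000e-03] [ 0.1  0.1 -3.1] 0.17862966659316631 [ 0.41  0.45 -0.97  1.76  0.41  1.14 -0.81]
[[ 0.133  0.991  0.001]
 [ 0.991 -0.133 -0.   ]
 [ 0.     0.001 -1.   ]]
tip [0.5492 0.1885 0.0854] yawY -7.63 turn(tool rv) [ 0.0013 -0.     -0.0006] shift now-axes cm [-0.03 -0.03  1.54] shift after turn cm [-0.03 -0.03  1.54]
```

View pics/lid_side_18.png

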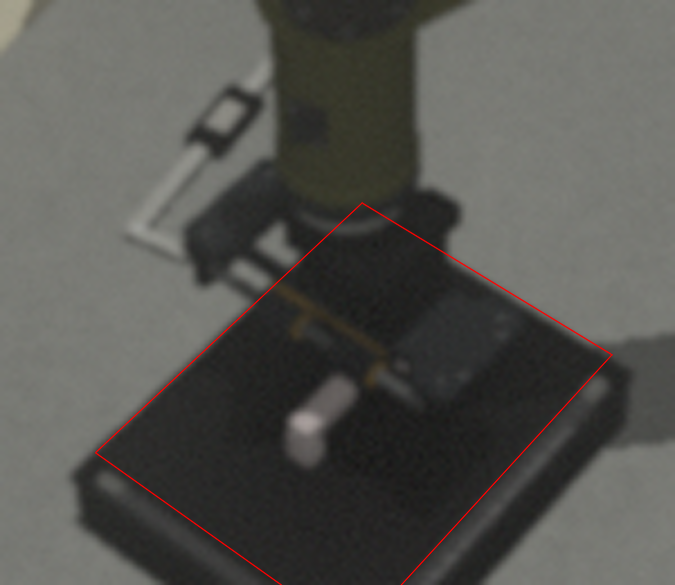

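View pics/lid_top_18.png

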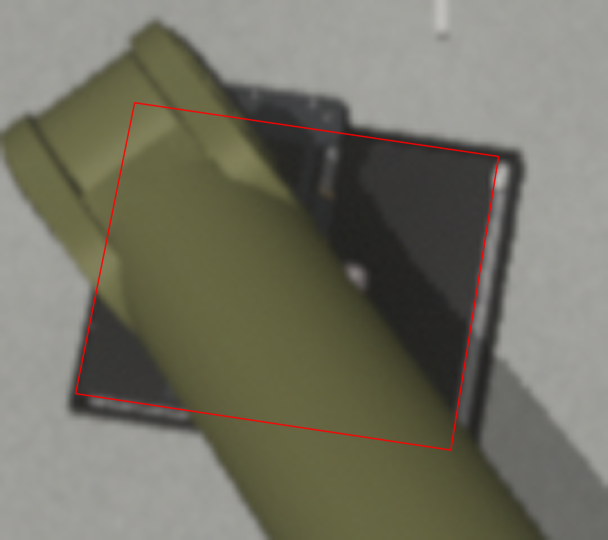

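Emit:
{"method": "play_rows", "body": {"targets": "-0.03 -0.04 0.5 0.001 0 0 -1;0 0 0.4 0 0 0 -1;0 0 0.3 0 0 0 -1;0 0 0.3 0 0 0 -1;0 0 0 0 0 0 -1"}}

```text
time: 64.08
position: [0.5486, 0.1882, 0.2515]
tool_rot: [2.364, 2.068, 0.001]
ft_force: [-0.7, 0.9, -2.2]
grip_width: 0.178
```

```bash
python3 -c "
from h import *
plan(.5486,.1883,-7.6,.062)"
```

```text
64.075 [0.5486 0.1882 0.2515] [2.364e+00 2.068e+00 1.000e-03] [-0.7  0.9 -2.2] 0.17755565646129273 [ 0.4   0.47 -0.96  1.78  0.42  1.12 -0.83]
[[ 0.133  0.991  0.001]
 [ 0.991 -0.133 -0.   ]
 [-0.     0.001 -1.   ]]
tip [0.5487 0.1882 0.0695] yawY -7.65 turn(tool rv) [ 0.0006  0.     -0.0008] shift now-axes cm [ 0.01 -0.    0.75] shift after turn cm [ 0.01 -0.    0.75]
```

Emit:
{"method": "play_rows", "body": {"targets": "0 0 0.3 0 0 0 -1;0 0 0.3 0 0 0 -1;0 0 0 0 0 0 -1"}}

```text
time: 64.45
position: [0.5488, 0.1883, 0.2454]
tool_rot: [2.364, 2.068, 0.002]
ft_force: [-0.2, 1.1, -2.6]
grip_width: 0.174
```

Emit:
{"method": "play_rows", "body": {"targets": "0 0 0.2 0 0 0 -1;0 0 0.2 0 0 0 -1;0 0 0 0 0 0 -1"}}

```text
time: 64.82
position: [0.5489, 0.1888, 0.2441]
tool_rot: [2.363, 2.067, 0.0]
ft_force: [0.2, -0.6, -2.9]
grip_width: 0.176
```

Emit:
{"method": "play_rows", "body": {"targets": "0 0 0.2 0 0 0 -1;0 0 0.15 0 0 0 -1"}}

```text
time: 65.08
position: [0.5491, 0.1891, 0.2426]
tool_rot: [2.362, 2.066, -0.001]
ft_force: [-5.1, -2.3, 8.5]
grip_width: 0.18
```

```bash
python3 lidchk.py 19
```

```text
(no output)
```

View pics/lid_side_19.png

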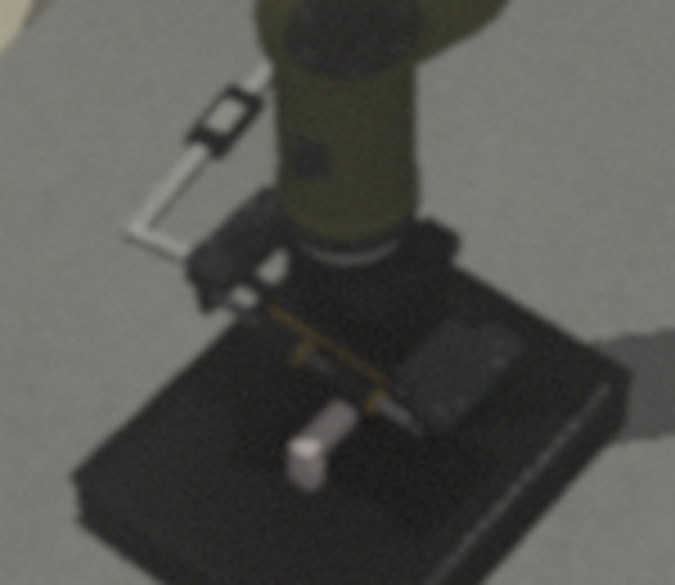

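View pics/lid_top_19.png

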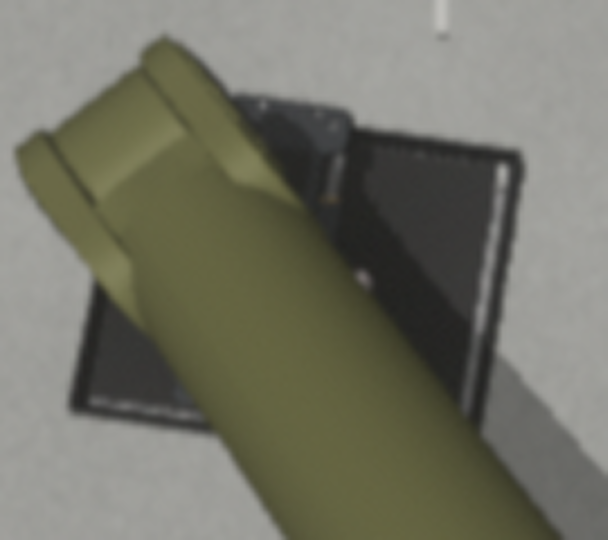

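```bash
python3 - <<'E'
from h import *
T=load('top19');S=load('side19')
y=np.radians(-7.6);ex=np.array([np.cos(y),np.sin(y),0]);ey=np.array([-ex[1],ex[0],0]);c=np.array([.5486,.1883,0])
f=4.5
def q(im,off,xc,yc,z): return ((proj(im,c+ex*xc+ey*yc+[0,0,z])+.5-off)*f-.5).round(1)
for nm,xc in (('up',.08),('low',-.06)):
    print(nm,'rim outer',q(T,(125,145),xc,-.133,.054),'outer base',q(T,(125,145),xc,-.133,0),'inner top',q(T,(125,145),xc,-.128,.054),'liner',q(T,(125,145),xc,-.125,.036),'lid',q(T,(125,145),xc,-.122,.052))
I=cv2.resize(T['pixels'][165:250,215:250],None,fx=9,fy=9,interpolation=cv2.INTER_CUBIC)[:600]; 
J=cv2.resize(T['pixels'][225:245,135:180],None,fx=9,fy=9,interpolation=cv2.INTER_CUBIC)
cv2.imwrite('pics/t1.png',I[:600]);cv2.imwrite('pics/t2.png',J)
def q9(xc,yc,z): return ((proj(T,c+ex*xc+ey*yc+[0,0,z])+.5-[215,165])*9-.5).round(1)
for xc in (.06,0): print('9x',xc,'outer',q9(xc,-.133,.054),q9(xc,-.133,0),'inner',q9(xc,-.128,.054),'liner',q9(xc,-.125,.036),'lid',q9(xc,-.122,.052))
def q9(xc,yc,z): return ((proj(T,c+ex*xc+ey*yc+[0,0,z])+.5-[135,225])*9-.5).round(1)
for yc in (.1,.06): print('9x t2',yc,'outer',q9(-.108,yc,.054),q9(-.108,yc,0),'inner',q9(-.103,yc,.054),'liner',q9(-.1,yc,.036),'lid',q9(-.097,yc,.052))
E
```

```text
up rim outer [512.2 190.2] outer base [515.6 204.6] inner top [504.9 189.1] liner [501.8 193.4] lid [496.2 188.4]
low rim outer [478.9 397.8] outer base [483.9 403. ] inner top [471.4 396.6] liner [468.8 397.8] lid [462.6 395.5]
9x 0.06 outer [205.6 259.1] [212.8 285.3] inner [190.8 256.9] liner [184.8 264.7] lid [173.4 255.3]
9x 0 outer [177.3 435.9] [185.8 454.4] inner [162.3 433.7] liner [156.7 438.8] lid [144.8 431.7]
9x t2 0.1 outer [140.1 116.7] [182.9 125.4] inner [143.1 101.4] liner [159.5  95.7] lid [148.3  83.6]
9x t2 0.06 outer [260.7 134.8] [298.1 142.8] inner [263.6 119.5] liner [278.1 113.5] lid [268.5 101.6]
```

View pics/t1.png

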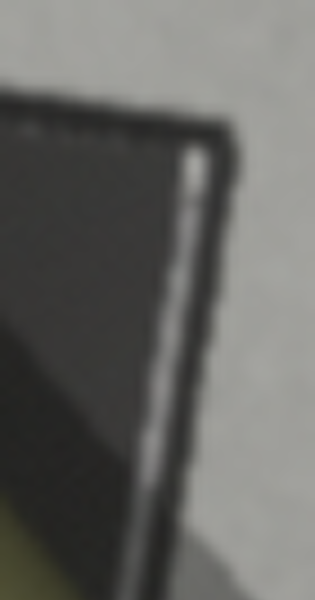

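View pics/t2.png

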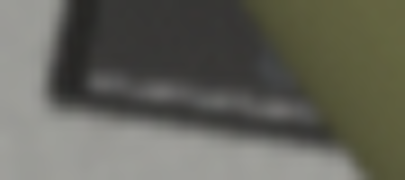

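Emit:
{"method": "play_rows", "body": {"targets": "0 0 -0.5 0 0.002 0 -1;-0.25 0 0 0 0 0 -1;0 0 0 0 0 0 -1"}}

```text
time: 65.55
position: [0.5486, 0.1862, 0.2471]
tool_rot: [2.363, 2.067, 0.002]
ft_force: [0.2, -0.5, -2.8]
grip_width: 0.18
```

```bash
python3 -c "
from h import *
plan(.5486,.1860,-7.6,.0615)"
```

```text
65.55 [0.5486 0.1862 0.2471] [2.363e+00 2.067e+00 2.000e-03] [ 0.2 -0.5 -2.8] 0.1804380834632216 [ 0.4   0.47 -0.95  1.78  0.43  1.11 -0.83]
[[ 0.133  0.991  0.002]
 [ 0.991 -0.133 -0.001]
 [-0.     0.002 -1.   ]]
tip [0.5491 0.1861 0.0651] yawY -7.67 turn(tool rv) [ 0.0023  0.0005 -0.0012] shift now-axes cm [-0.02 -0.    0.36] shift after turn cm [-0.02 -0.    0.36]
```

Emit:
{"method": "play_rows", "body": {"targets": "0 0 0.3 0.002 0 -0.001 -1;0 0 0.2 0 0 0 -1;0 0 0.3 0 0 0 -1;0 0 0.3 0 0 0 -1"}}

```text
time: 66.05
position: [0.5486, 0.1865, 0.2384]
tool_rot: [2.362, 2.068, -0.004]
ft_force: [-4.4, -1.8, 8.5]
grip_width: 0.175
```

Emit:
{"method": "play_rows", "body": {"targets": "0 0 0.3 0 0 0 -1;0 0 0.3 0 0 0 -1"}}

```text
time: 66.3
position: [0.5488, 0.1872, 0.2373]
tool_rot: [2.36, 2.065, -0.009]
ft_force: [-10.1, -6.1, 26.5]
grip_width: 0.18
```

Emit:
{"method": "play_rows", "body": {"targets": "0 0 0.3 0 0 0 -1"}}

```text
time: 66.42
position: [0.5488, 0.1876, 0.2373]
tool_rot: [2.359, 2.064, -0.012]
ft_force: [-8.4, -4.8, 21.6]
grip_width: 0.182
```

```bash
python3 -c "
from h import *
plan(.5486,.1860,-7.6,.054)"; python3 lidchk.py 20
```

```text
66.425 [0.5488 0.1876 0.2373] [ 2.359  2.064 -0.012] [-8.4 -4.8 21.6] 0.18243805352956932 [ 0.39  0.49 -0.94  1.79  0.45  1.1  -0.84]
[[ 0.133  0.991 -0.001]
 [ 0.991 -0.133 -0.01 ]
 [-0.01   0.    -1.   ]]
tip [0.5486 0.1857 0.0553] yawY -7.64 turn(tool rv) [ 0.0003  0.0102 -0.0007] shift now-axes cm [-0.16  0.    0.14] shift after turn cm [-0.16  0.    0.13]
```

View pics/lid_top_20.png

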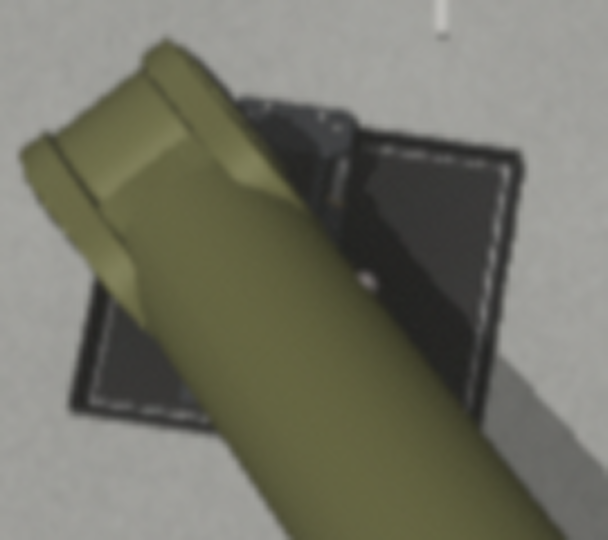

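View pics/lid_side_20.png

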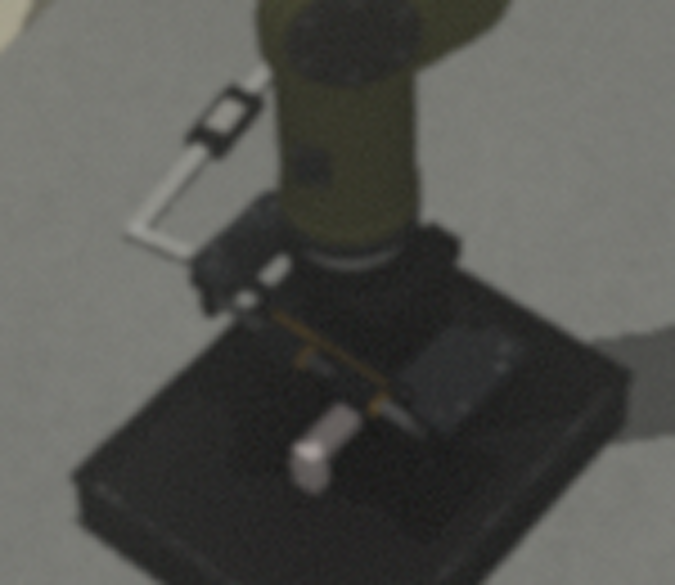

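Emit:
{"method": "play_rows", "body": {"targets": "0 0 -0.1 0 0.01 0 -1;0 0 0 0 0 0 0;0 0 0 0 0 0 0;0 0 0 0 0 0 0;0 0 -2 0 0 0 0;0 0 -2.5 0 0 0 -1;0 0 0 0 0 0 -1;0 0 0 0 0 0 -1;0 0 0 0 0 0 -1;0 0 0 0 0 0 -1;0 0 0 0 0 0 -1"}}

```text
time: 67.9
position: [0.5489, 0.1881, 0.2861]
tool_rot: [-2.363, -2.07, -0.002]
ft_force: [0.1, 0.4, -0.4]
grip_width: 0.016
```

```bash
python3 -c "
from h import *
plan(.5486,.1860,-7.6,.08)"
```

```text
67.9 [0.5489 0.1881 0.2861] [-2.363e+00 -2.070e+00 -2.000e-03] [ 0.1  0.4 -0.4] 0.015597432407412069 [ 0.43  0.43 -0.98  1.75  0.39  1.17 -0.8 ]
[[ 0.132  0.991  0.001]
 [ 0.991 -0.132  0.001]
 [ 0.001  0.001 -1.   ]]
tip [0.5491 0.1883 0.1041] yawY -7.58 turn(tool rv) [ 0.0009 -0.0012  0.0003] shift now-axes cm [-0.22 -0.    2.41] shift after turn cm [-0.21  0.    2.41]
```

Emit:
{"method": "play_rows", "body": {"targets": "-0.1 0 1 0 0 0 -1;0 0 0.8 0 0 0 -1;0 0 0.4 0 0 0 -1;0 0 0.3 0 0 0 -1;0 0 0.2 0 0 0 -1"}}

```text
time: 68.53
position: [0.5487, 0.1875, 0.2606]
tool_rot: [2.363, 2.069, -0.003]
ft_force: [-5.8, -3.7, 18.2]
grip_width: 0.004
```

Emit:
{"method": "play_rows", "body": {"targets": "0 0 0.3 0 0 0 -1"}}

```text
time: 68.65
position: [0.5487, 0.1879, 0.2605]
tool_rot: [2.362, 2.067, -0.006]
ft_force: [-8.4, -4.3, 23.7]
grip_width: 0.007
```

Emit:
{"method": "play_rows", "body": {"targets": "0 0 0.4 0 0 0 -1"}}

```text
time: 68.78
position: [0.5487, 0.1885, 0.2605]
tool_rot: [2.36, 2.066, -0.009]
ft_force: [-10.6, -5.4, 32.2]
grip_width: 0.004
```

Emit:
{"method": "play_rows", "body": {"targets": "0 0 -2 0 0 0 -1;0 0 -4 0 0 0 -1;0 0 -5 0 0 0 -1;-5 -1 0 0 0 0 0;-5 -1 0 0 0 0 0;-5 -1 0 0 0 0 0;-5 -1 0 0 0 0 0;-5 0 0 0 0 0 0;-5 0 0 0 0 0 0;-5 0 0 0 0 0 0;0 0 0 0 0 0 0"}}

```text
time: 70.15
position: [0.4612, -0.1602, 0.3777]
tool_rot: [2.351, 2.067, -0.005]
ft_force: [0.5, 1.5, -1.0]
grip_width: 0.501
```

```bash
python3 -c "
from h import *
st()"; python3 lidchk.py 21; python3 - <<'E'
from h import *
S=load('side21');T=load('top21')
cv2.imwrite('pics/z1.png',S['pixels']);cv2.imwrite('pics/z2.png',T['pixels'])
for im in(S,T):
    C=cloud(im); c=np.array([.5486,.1883]);y=np.radians(-7.6)
    d=C[...,:2]-c; xc=d[...,0]*np.cos(y)+d[...,1]*np.sin(y); yc=-d[...,0]*np.sin(y)+d[...,1]*np.cos(y)
    for a,b in((.06,.09),(.06,-.09),(-.06,.09),(-.06,-.09)):
        m=(abs(xc-a)<.02)&(abs(yc-b)<.02)&(C[...,2]>0.02); print(a,b,np.median(C[...,2][m]).round(4),m.sum())
    m=(abs(xc)<.005)&(abs(yc)<.03); print('handle',np.median(C[...,2][m]).round(4))
E
```

```text
70.15 [ 0.4612 -0.1602  0.3777] [ 2.351  2.067 -0.005] [ 0.5  1.5 -1. ] 0.5007745858775708 [ 1.13  0.03 -0.86  1.86  0.03  1.26  0.14]
[[ 0.128  0.992  0.005]
 [ 0.992 -0.128 -0.011]
 [-0.01   0.006 -1.   ]]
0.06 0.09 0.0451 192
0.06 -0.09 0.0451 151
-0.06 0.09 0.0448 221
-0.06 -0.09 0.0449 172
handle 0.0745
0.06 0.09 0.0436 173
0.06 -0.09 0.0436 171
-0.06 0.09 0.0436 179
-0.06 -0.09 0.044 181
handle 0.0779
```

View pics/z1.png

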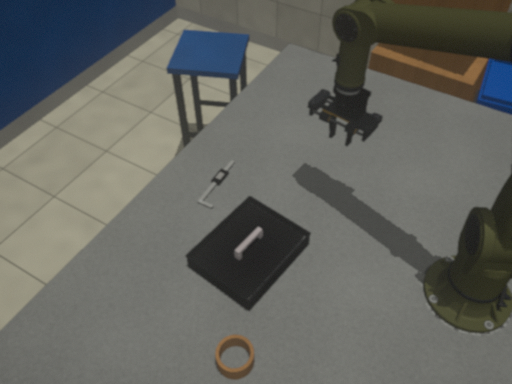

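View pics/lid_top_21.png

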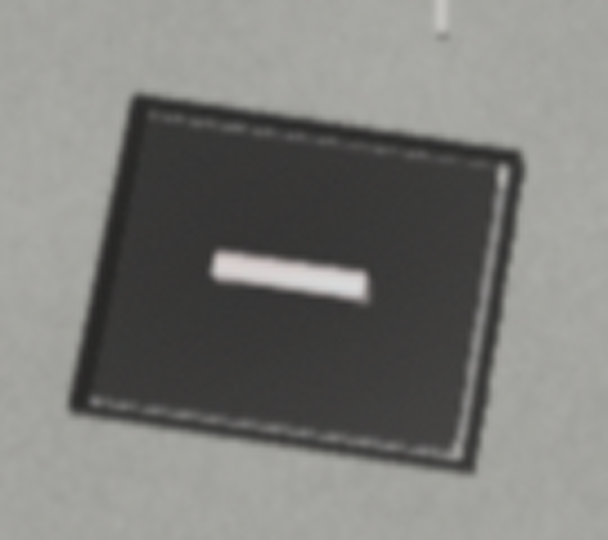

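View pics/lid_side_21.png

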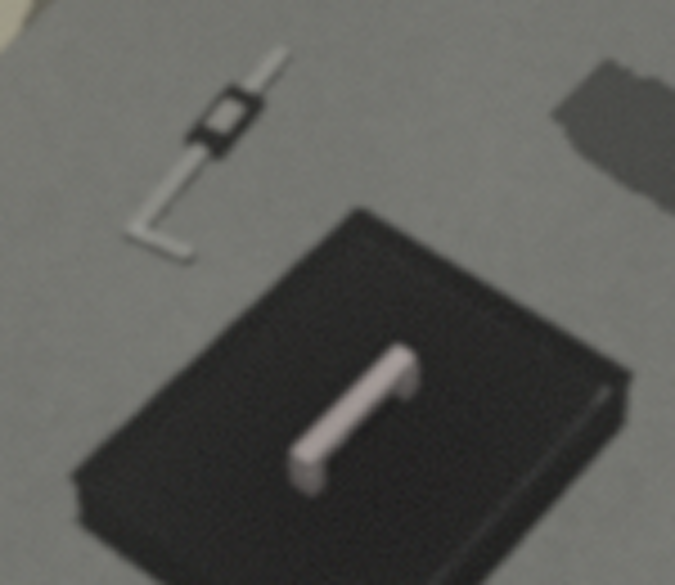

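```bash
python3 - <<'E'
from h import *
a=load('top0')['pixels'].astype(int);b=load('top21')['pixels'].astype(int)
for n,(u0,u1,v0,v1) in dict(bottle=(412,448,185,220),tape=(78,122,228,270),caliper=(215,290,125,158)).items(): print(n,abs(a-b)[v0:v1,u0:u1].mean().round(1))
print(ctrl.close_job())
E
```

```text
bottle 5.8
tape 5.7
caliper 6.1
the job is handed in; nothing more can be done
None
```

The job is done and handed in at about 70 s of the 210 s allowed. All four masters (square, wide, disc and long) are in their own recesses. Each was pressed to a hard stop at liner height, with 31–41 N at the fingertips. The lid is in the rim with its handle bar along the case's long side, pressed fully down and let go.

**Last checks:**
- **Masters:** the pictures before the lid went on show all four flush.
- **Lid:** depth readings put the panel top at about 44 mm at all four corners, level and equal to the home height. Pressing on the handle stopped hard at about 78 mm, which is also the home height. The lid sits a little towards the +y side of its clearance.
- **Tape, bottle and caliper:** the top-view picture around each is unchanged from the start, apart from image noise.

**What disagreed:** heights measured from the two cameras read about 3–4 mm below the text's values, a calibration bias. I used means of the two views and checked them against the arm's own position. When I first lowered the lid it was about 2.5 mm too far to +y. I lifted it, shifted it and lowered it again before pressing.

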